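Scoop the grinding ball out of the leaning jar into the grinding cup

TASK

Take the blue-handled scoop out of its stand, reach with it through the mouth of the leaning glass jar and scoop up the orange grinding ball inside, then lift the ball out in the scoop without touching it with the gripper. Tip the ball into the dark steel grinding cup from just above its rim, and put the scoop back upright in its stand. Leave the cup and everything else where it is.

Things in the scene. Friction and masses are not known exactly. Their poses are not given: they have to be found in the camera images.
- jar: clear glass jar, fixed in a grey and blue cradle (below 110 high), its axis leaning 22 degrees from vertical; 87 long, body 116 outside, 107 inside diameter, wall 4. Origin: centre of its underside; z runs along its axis to the mouth; its own -x side is the side it leans towards (roughly to the robot's right, -y), so the low side of its floor; y is level
- jar_mouth (a point): centre of the jar's mouth, in the plane of the rim, 87 along the jar's z from its origin; the mouth is 72 inside, 81 outside diameter; nothing stands before it. The neck goes from z = 87 down to 78, a conical shoulder widens to z = 66, straight wall (107 inside diameter) below
- ball: orange polished (slippery) hard grinding ball, 28 diameter, about 45 g, loose; origin at its centre. It starts at rest inside the jar, in the low corner of the floor, about 40 to the -x side of the jar's axis and 19 along z from its origin
- scoop: loose steel dipper scoop, about 150 g, at the start upright in the stand. Bowl: flat floor from x = -19 to 25, 38 wide, 1.6 thick, open at the front (-x), side walls 18 high from x = -15 to 19, back wall 24 high, inside width 34. A rod 7 thick rises along z at x = +20.5 from the back of the bowl to a blue grip. Origin under the floor, 19 behind the front edge; z up along the handle
- scoop_grip (a point): middle of the blue grip block of the scoop, 20 x 20 in section and 55 long along z (from 150 to 205 above the underside of the bowl); at 20.5, 0, 178 in the scoop's frame
- scoop_edge (a point): middle of the bowl's thin front edge (26 wide), at -19, 0, 0 in the scoop's frame; behind it the floor ramps up over 4 mm to a low lip (3 above the underside, 1.6 above the floor behind it). A ball behind the lip stays in the bowl while the front is tipped down less than about 20 degrees, and rolls out over the edge at 45
- scoop_bowl (a point): where the centre of the ball lies when it is in the bowl, at 2, 0, 15.6 in the scoop's frame (to within some 10 along x)
- stand: grey open-topped box, fixed, 68 x 60 x 40 high, walls 6 (pocket 56 along x, 48 along y, floor at 6), on a black foot 90 x 82; origin at the centre of its underside. It may change places with the cup. The scoop's bowl stands in the pocket, front to the stand's -x, scoop origin 6 above the stand's origin
- cup: dark steel grinding cup, loose, 0.5 kg, open on top, 84 outside and 76 inside diameter, 60 high, inner floor at 5; origin at the centre of its underside, z up
- cup_mouth (a point): centre of the cup's mouth, 60 above its underside
- jar_lid: blue round screw lid of the jar, lying flat, diameter 86, height 15; origin at the centre of its underside. A bystander: leave it alone
- reagent: amber bottle with a red cap, diameter 66, height 150; origin at the centre of its underside. A bystander: leave it alone
- beaker: empty clear glass beaker, diameter 72, height 90; origin at the centre of its underside. A bystander: leave it alone
- weigh_pot: small white pot with a green lid, diameter 52, height 50; origin at the centre of its underside. A bystander: leave it alone
- marker: white marker pen with a red cap, lying, 125 long; origin underneath, near its middle. A bystander: leave it alone
- timer: white kitchen-style timer, 60 x 60 x 18; origin at the centre of its underside. A bystander: leave it alone
- mouse: black computer mouse, 105 x 60 x 30; origin at the centre of its underside. A bystander: leave it alone
- jar_floor (a point): centre of the jar's flat inner floor, at z = 5 in the jar's frame; the floor is flat to a radius of about 46, then a 45 degree bevel rises to the straight wall at about z = 11

How it is judged:
On the way, in this order (a step that is already met when the one before it is completed fails the run):
1. the scoop's bowl is inside the jar, below its shoulder (z of scoop_bowl in the frame of jar between 0.005 and 0.06 m and x of scoop_bowl in the frame of jar between -0.05 and 0.05 m and y of scoop_bowl in the frame of jar between -0.05 and 0.05 m), for 0.1 s.
2. the ball lies in the scoop's bowl, clear of the jar and its mouth (distance between ball and scoop_bowl below 0.018 m and z of ball in the frame of jar above 0.1 m and contact force between ball and jar below 0.01 N and contact force between ball and scoop above 0.05 N), for 0.2 s.
3. the ball lies in the upright cup (horizontal distance between ball and cup below 0.03 m and z of ball in the frame of cup between 0.012 and 0.045 m and angle between cup's own z axis and vertical below 0.1 rad), for 0.2 s.
At the end, for the whole second after the job is handed in: The ball rests inside the upright cup, which is within 30 mm of where it started; the scoop stands in the pocket of its stand, bowl down on the pocket's floor (within 6 mm of it) and within 8 degrees of upright, released and at rest; the bystanders are where they were (within 30 mm) (all of step 3 and linear speed of each of ball, scoop below 0.03 m/s and distance of cup from where it was at the start of the episode below 0.03 m and x of scoop in the frame of stand between -0.015 and 0.015 m and y of scoop in the frame of stand between -0.012 and 0.012 m and z of scoop in the frame of stand between 0 and 0.012 m and angle between scoop's own z axis and vertical below 0.14 rad); the robot touches nothing.
It fails at once if the jar lid, reagent bottle, beaker, weigh pot, marker, timer or mouse is pushed more than 30 mm from its place (distance of any of jar_lid, reagent, beaker, weigh_pot, marker, timer, mouse from where it was at the start of the episode above 0.03 m).
It fails at once if the gripper touches the ball (contact force between the fingers and ball above 0.3 N).
It fails at once if the ball is thrown or dropped from high up (faster than 1.9 m/s, a fall of about 18 cm) (linear speed of ball above 1.9 m/s).
It also fails if it takes over 72 s, if anything falls off the work surface, if the arm or the gripper's body presses on something with over 40 N, if the wrist force passes 120 N, or if a joint passes its speed limit or range.

ROBOT

A 7-joint arm with a two-finger parallel gripper is mounted at the origin on the work surface. World frame = base frame: x ahead of the robot, y to its left, z up, the work surface at z = 0. Lengths are in m, angles in rad, forces in N, time in s.
With the tool pointing down it reaches from about 0.4 to 0.9 m from the base axis. Payload 5.5 kg.
Tool frame: the origin (TCP) lies at the very end of the fingers, on their centre line; the grasp point (between the pads) lies 19 mm behind it; z points along the fingers, y is the direction in which the jaws open and shut (so a half turn about z gives the same grasp; the last joint's range is limited). The gripper opens to 85 mm and grips with 20 to 120 N. Pads are 22 mm wide; open, the fingers measure 114 mm over their backs; the gripper's body (76 mm by 85 mm) begins 54 mm behind the grasp point. The pads swing forward as they close: fully open they stand 13 mm farther back than shut.
Start: joints at [-1.011, 0.501, -0.427, 1.55, 0.221, 1.138, -0.21], TCP at [0.19, 0.622, 0.209] pointing down, gripper open.
Joint ranges: [-2.88, 2.88], [-0.31, 2.03], [-1.54, 1.56], [0.2, 2.42], [-1.41, 4.55], [0.19, 2.02], [-2.57, 2.57]. Speed limits (rad/s): [2.57, 2.57, 3.14, 3.14, 3.14, 3.14, 3.14].

INTERFACE

Orientations are given as a unit quaternion [x, y, z, w].
In Python, from bench import observe, imaging, sign_off gives the robot as it stands.
- The arm moves only by the shell command python3 -m jog 'ROWS' [OPENING]. ROWS is JSON, a list of rows, each a list of 6 numbers: the shift along the tool's x, y, z in cm, then the turn, a rotation vector about the tool's x, y, z in degrees. In form: [[tx, ty, tz, wx, wy, wz], ...]. A call has 1 to 20 rows; each row is the pose to reach, as a shift and turn from the pose commanded when the call began, along the tool's axes at that moment; what a row does not reach only later rows make up. A row lasts 1/8 s, in which the tool goes at most 62.5 mm and 10.7 degrees, less where a joint would pass 70% of its speed; a pose out of reach is approached as far as the arm can. A call with a gripper value outside its range is refused whole. OPENING is the closure, from 0 (fully open) to 1 (shut), set as the call begins (- or left out, the last holds). The fingers move at their own pace and stop on an object; the grip force is fixed at half the most. Time passes only in rows, so rows that repeat a pose let the fingers close. It gives the time, the measured TCP pose, the force and the opening at its end, in the units of the state.
- observe(): the state, without advancing time (a new reading comes with each control period).
- imaging.snapshot(name): name is "side" or "top"; returns a dict with "pixels" (480x640x3 uint8, blue, green, red), "fx", "fy", "cx", "cy" (pixels), "pose" (4x4, takes a point from camera to world coordinates). Camera axes: x right, y down, z forward; pixel columns grow to the right and rows downward; lengths in m; the calibration is good to about 2 mm. A picture is of the moment at which its call begins. There is no depth.
- sign_off(): hands the job in, once; it reports no verdict.
The state is a dict: "clock": time; "joint_positions": joint angles; "joint_velocities": joint speeds; "tau": joint torques, N m; "tcp_pos": TCP position; "ee_rot": TCP orientation; "wrist_force": force on the tool from outside, world axes, zero at the start; "ft_torque": the same for the moment, N m; "gripper_width": finger opening in m.
Only numpy, scipy, OpenCV 4.12 (cv2) and the standard library are available. Lean on these libraries where they do the work, as an engineer would, in place of code of your own. Each camera call takes 0.05 s, during which the arm holds its last target.

## Working session

There is one attempt and no reset: what is moved stays moved. The work goes in short steps, Python scripts to look and compute and a shell command to move; the robot and the scene stay as the last step left them, time stands still between calls to the robot, and variables do not carry over. Pictures are saved under pics/ and viewed, and the job is handed in when it is done.

```bash
ls; mkdir -p pics; python3 - <<'E'
from bench import observe, imaging
import cv2,json,numpy as np
print(observe())
for n in ("side","top"):
    s=imaging.snapshot(n); cv2.imwrite(f"pics/{n}0.png",s["pixels"]); print(n,s["fx"],s["fy"],s["cx"],s["cy"],np.round(s["pose"],4).tolist())
E
```

```text
pics
{'clock': 0.0, 'joint_positions': array([-1.01081999,  0.50186709, -0.42676277,  1.55147287,  0.22082075,
        1.13833131, -0.21030796]), 'joint_velocities': array([-0.00156534, -0.00106291,  0.00089252,  0.00011273,  0.00038546,
       -0.00089964,  0.00127564]), 'tau': array([ 4.18940726e-04, -5.69525921e+01, -5.81621960e+00, -2.80938649e+01,
        1.07057736e-02,  1.17813473e-02, -3.28553131e-07]), 'tcp_pos': array([0.18992843, 0.62083434, 0.20803533]), 'ee_rot': array([ 1.47826712e-01,  9.89012763e-01, -9.95790927e-04, -1.64192536e-04]), 'wrist_force': array([-0.88359563,  0.25311836,  0.34589694]), 'ft_torque': array([-0.05778096,  0.02779284,  0.03822406]), 'gripper_width': 0.08529880346167788}
side 528.7392813058073 528.7392813058073 309.2668471871742 231.37600015552476 [[0.6926, -0.3759, 0.6156, -0.2656], [-0.7213, -0.3639, 0.5894, -0.7632], [0.0024, -0.8522, -0.5232, 0.7943], [0.0, 0.0, 0.0, 1.0]]
top 534.555405093622 534.555405093622 318.7819916521558 238.54610519817402 [[-0.0048, -0.9955, 0.0947, 0.4175], [-1.0, 0.0045, -0.0037, 0.0048], [0.0033, -0.0947, -0.9955, 1.3798], [0.0, 0.0, 0.0, 1.0]]
```

View pics/side0.png

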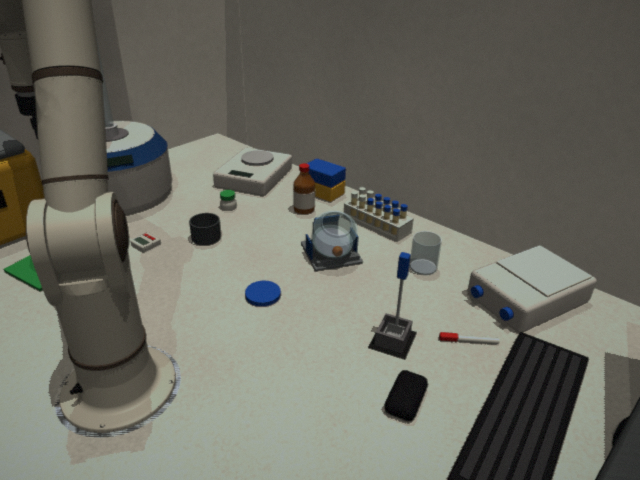

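View pics/top0.png

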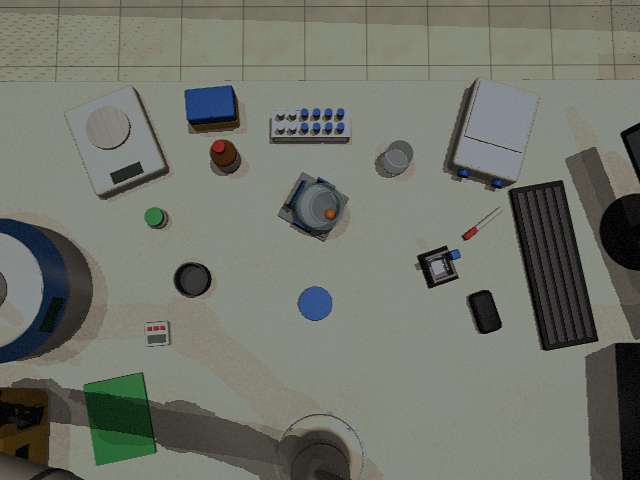

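```bash
python3 - <<'E'
import cv2,numpy as np
t=cv2.imread("pics/top0.png");s=cv2.imread("pics/side0.png")
def c(im,x,y,w,h,k): return cv2.resize(im[y:y+h,x:x+w],None,fx=k,fy=k,interpolation=cv2.INTER_CUBIC)
a=c(t,270,165,100,75,4);b=c(t,390,225,100,75,4);d=c(s,290,195,100,75,4);e=c(s,350,240,100,120,4)[:,:]
cv2.imwrite("pics/z1.png",np.vstack([np.hstack([a,b]),np.hstack([d,c(s,350,290,100,75,4)])]))
cv2.imwrite("pics/z2.png",np.hstack([e,c(s,170,180,100,120,4)]))
E
```

```text
(no output)
```

View pics/z1.png

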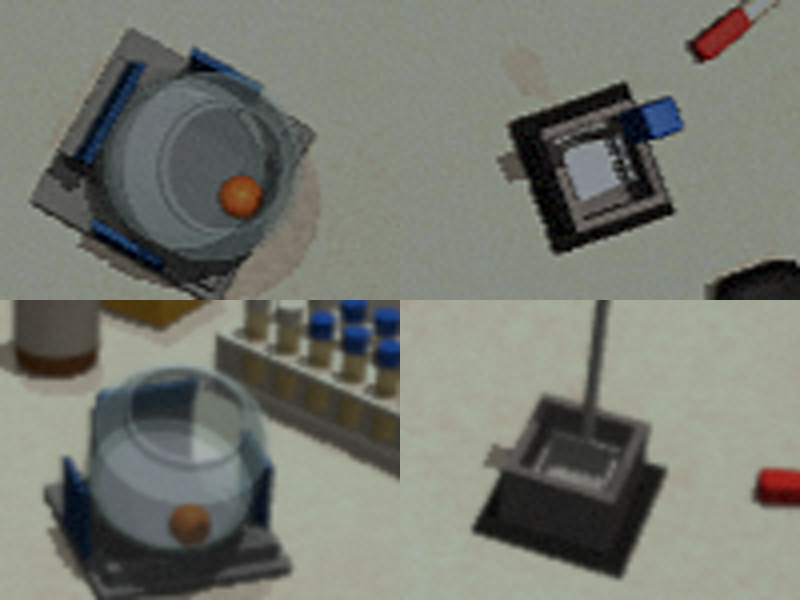

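View pics/z2.png

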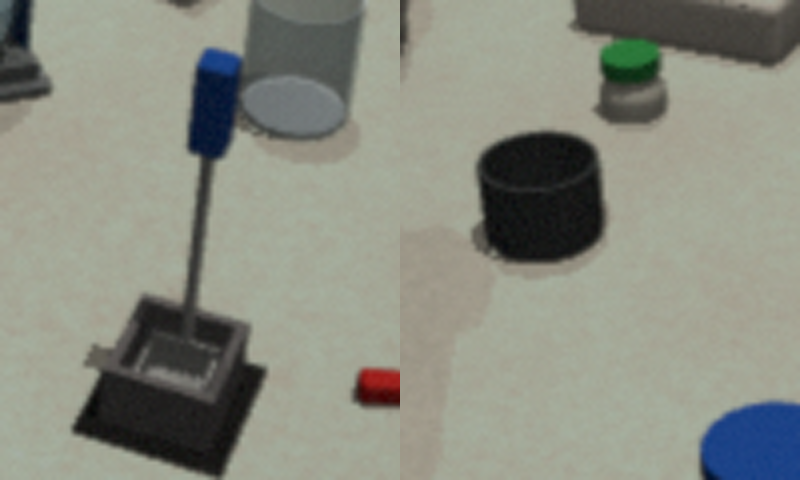

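The top view shows the stand (≈437,266) with the scoop's front to the left (+y). The jar (≈320,207) leans right and down, with the ball at (330,214), and the cup is at (192,279). Next I'll measure these.

```bash
cat > h.py <<'E'
import cv2,numpy as np
from bench import observe, imaging
from scipy.spatial.transform import Rotation as R
def snap(n,f=None):
    s=imaging.snapshot(n)
    if f: cv2.imwrite(f,s["pixels"])
    return s
def ray(s,u,v):
    d=s["pose"][:3,:3]@np.array([(u-s["cx"])/s["fx"],(v-s["cy"])/s["fy"],1.]); return s["pose"][:3,3],d/np.linalg.norm(d)
def onz(s,u,v,z):
    o,d=ray(s,u,v); return o+d*(z-o[2])/d[2]
def tri(s1,p1,s2,p2):
    o1,d1=ray(s1,*p1);o2,d2=ray(s2,*p2)
    t=np.linalg.lstsq(np.c_[d1,-d2],o2-o1,rcond=None)[0]
    a=o1+d1*t[0];b=o2+d2*t[1]; return (a+b)/2,np.linalg.norm(a-b)
def proj(s,P):
    q=s["pose"][:3,:3].T@(np.asarray(P)-s["pose"][:3,3]); return np.array([q[0]/q[2]*s["fx"]+s["cx"],q[1]/q[2]*s["fy"]+s["cy"]])
def mask(im,lo,hi,roi):
    h=cv2.cvtColor(im,cv2.COLOR_BGR2HSV); m=cv2.inRange(h,np.array(lo),np.array(hi)); k=np.zeros_like(m);x,y,w,hh=roi;k[y:y+hh,x:x+w]=255; return m&k
def big(m):
    c,_=cv2.findContours(m,cv2.RETR_EXTERNAL,cv2.CHAIN_APPROX_NONE); return max(c,key=cv2.contourArea)
def cen(c):
    m=cv2.moments(c); return m["m10"]/m["m00"],m["m01"]/m["m00"]
E
python3 - <<'E'
from h import *
t=snap("top");s=snap("side")
# ball
OR=((3,120,60),(18,255,255))
bt=big(mask(t["pixels"],*OR,(300,190,60,50)));bs=big(mask(s["pixels"],*OR,(300,220,80,50)))
print("ball",cen(bt),cv2.minEnclosingCircle(bt),cen(bs),cv2.minEnclosingCircle(bs),tri(t,cen(bt),s,cen(bs)))
# grip
BL=((100,120,30),(125,255,255))
gt=big(mask(t["pixels"],*BL,(435,235,40,40)));gs=big(mask(s["pixels"],*BL,(390,245,30,40)))
print("grip",cv2.boundingRect(gt),cv2.minAreaRect(gt),cv2.boundingRect(gs),cv2.minAreaRect(gs),tri(t,cen(gt),s,cen(gs)))
# cup
h=cv2.cvtColor(t["pixels"],cv2.COLOR_BGR2GRAY)
m=(h<70).astype(np.uint8)*255; k=np.zeros_like(m);k[255:305,165:220]=255
c=big(m&k);e=cv2.fitEllipse(c);print("cup",e,onz(t,*e[0],.06),cv2.boundingRect(c))
# foot of stand
k[:]=0;k[235:300,405:470]=255
m=(h<45).astype(np.uint8)*255
c=big(cv2.morphologyEx(m&k,cv2.MORPH_CLOSE,np.ones((9,9))));r=cv2.minAreaRect(c);print("foot",r,cv2.boxPoints(r).tolist(),[np.round(onz(t,*p,.005),4).tolist() for p in cv2.boxPoints(r)],onz(t,*r[0],.004))
E
```

```text
ball (329.7824074074074, 213.52777777777777) ((329.9285583496094, 213.57142639160156), 5.309422492980957) (336.8309178743961, 249.62801932367148) ((337.0555419921875, 249.77777099609375), 4.129578590393066) (array([ 0.60756985, -0.02749158,  0.03978119]), np.float64(0.002202719219188596))
grip (449, 249, 11, 11) ((454.25006103515625, 254.25003051757812), (8.221921920776367, 9.17060375213623), 71.56504821777344) (398, 252, 12, 27) ((403.2837829589844, 265.2972717285156), (9.86393928527832, 25.810640335083008), 9.462322235107422) (array([ 0.49298251, -0.30176992,  0.18425088]), np.float64(0.005779705434059621))
cup ((192.15203857421875, 279.31964111328125), (34.36773681640625, 36.53369903564453), 85.30500030517578) [0.44361526 0.3119787  0.06      ] (174, 262, 38, 36)
foot ((439.881103515625, 265.8457336425781), (34.78211975097656, 37.081764221191406), 70.82099914550781) [[416.6559753417969, 255.51100158691406], [451.6795959472656, 243.32887268066406], [463.1062316894531, 276.18048095703125], [428.0826110839844, 288.36260986328125]] [[0.5032, -0.2523, 0.005], [0.5343, -0.3435, 0.005], [0.4495, -0.3705, 0.005], [0.4187, -0.2797, 0.005]] [ 0.47630512 -0.31174086  0.004     ]
```

```bash
python3 - <<'E'
import cv2,numpy as np
t=cv2.imread("pics/top0.png");s=cv2.imread("pics/side0.png")
def c(im,x,y,w,h,k,f):
    o=cv2.resize(im[y:y+h,x:x+w],None,fx=k,fy=k,interpolation=cv2.INTER_CUBIC); o=np.clip(o*1.5,0,255).astype(np.uint8)
    for i in range(0,w,10): cv2.putText(o,str(x+i),(i*k,10),0,.35,(0,255,255),1);cv2.line(o,(i*k,0),(i*k,5),(0,255,255))
    for i in range(0,h,10): cv2.putText(o,str(y+i),(0,i*k+4),0,.35,(0,255,255),1)
    cv2.imwrite(f,o)
c(t,275,165,80,60,10,"pics/a1.png"); c(t,410,235,70,56,11,"pics/a2.png"); c(s,295,200,80,60,10,"pics/a3.png");c(s,360,245,75,110,5,"pics/a4.png")
E
```

```text
(no output)
```

View pics/a1.png

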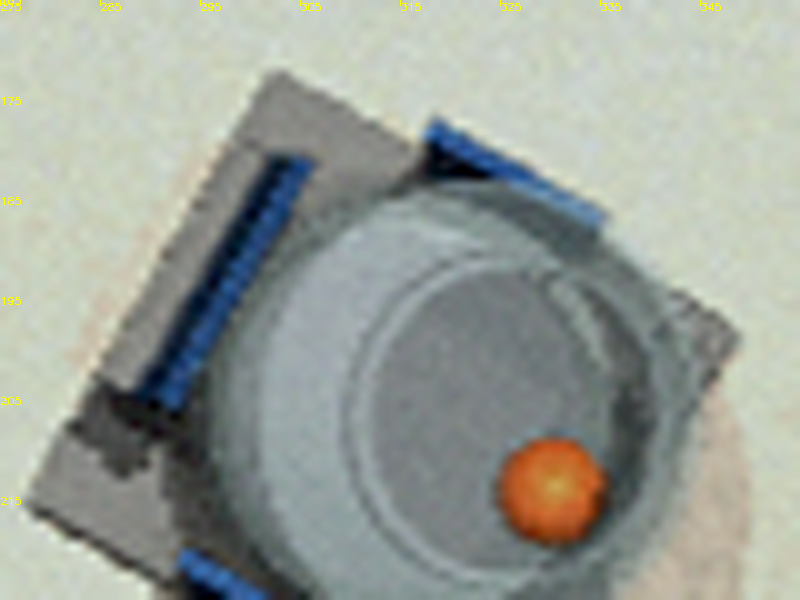

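View pics/a2.png

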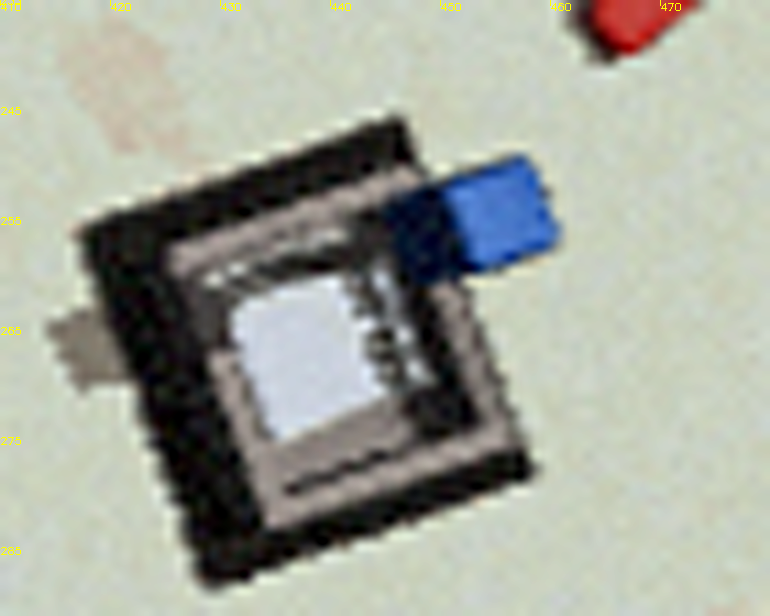

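View pics/a3.png

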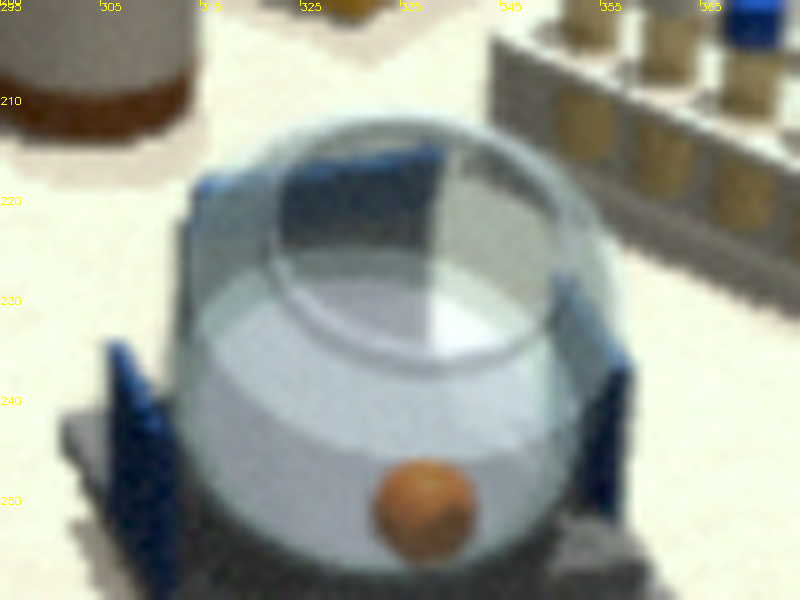

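View pics/a4.png

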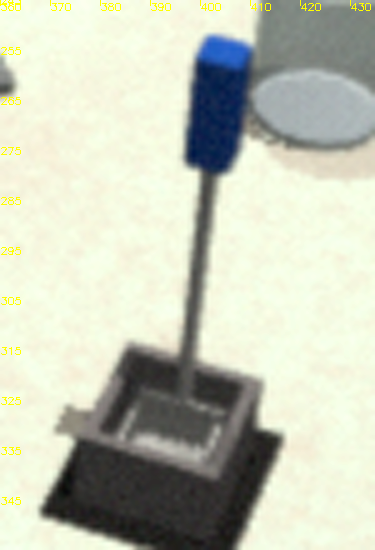

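```bash
python3 - <<'E'
from h import *
t=snap("top");s=snap("side")
def P(x,y,k,a,b): return ((x+.5)/k-.5+a,(y+.5)/k-.5+b)
m,e=tri(t,P(500,417,10,275,165),s,P(416,246,10,295,200)); print("mouth",m,e)
# base corners: left edge
a=[onz(t,*P(*p,10,275,165),.01) for p in((275,72),(30,508),(740,335))]
print("base",np.round(a,4).tolist(), "edge az",np.degrees(np.arctan2(*(a[0]-a[1])[[1,0]])),np.degrees(np.arctan2(*(a[0]-a[2])[[1,0]])))
for n,pp in (("plateL",((300,160),(165,405))),("plateT",((435,120),(605,215)))):
    q=[onz(t,*P(*p,10,275,165),.1) for p in pp]; print(n,np.degrees(np.arctan2(*(q[0]-q[1])[[1,0]])),np.linalg.norm(q[0]-q[1]))
f=np.array([onz(t,*P(*p,11,410,235),.005) for p in((80,232),(402,115),(535,470),(205,590))])
print("foot",np.round(f,4).tolist(),f.mean(0),[np.linalg.norm(f[i]-f[i-1]).round(4) for i in range(4)],[np.degrees(np.arctan2(*(f[i]-f[i-1])[[1,0]])).round(1) for i in range(4)])
r=np.array([onz(t,*P(*p,11,410,235),.04) for p in((165,248),(268,530),(512,450))])
print("rim",(r[0]+r[2])/2,[np.linalg.norm(r[i]-r[i-1]).round(4) for i in range(3)],[np.degrees(np.arctan2(*(r[i]-r[i-1])[[1,0]])).round(1) for i in range(3)])
g=np.array([onz(t,*P(*p,11,410,235),.211) for p in((440,188),(525,155),(562,240),(475,272))])
print("griptop",g.mean(0),[np.linalg.norm(g[i]-g[i-1]).round(4) for i in range(4)],[np.degrees(np.arctan2(*(g[i]-g[i-1])[[1,0]])).round(1) for i in range(4)])
# side: grip top face centre
print("gripside top", tri(t,P(500,213,11,410,235),s,P(226,48,5,360,245)))
E
```

```text
mouth [ 0.61626728 -0.01389845  0.106928  ] 0.0006923213416822221
base [[0.7227, 0.0425, 0.01], [0.6084, 0.106, 0.01], [0.6529, -0.078, 0.01]] edge az -29.06460015750215 59.89811193018889
plateL -28.64957029307237 0.0683922660299909
plateT 60.17750081198117 0.04744860663054837
foot [[0.5028, -0.2527, 0.005], [0.53, -0.329, 0.005], [0.4467, -0.3578, 0.005], [0.4192, -0.28, 0.005]] [ 0.47468486 -0.30486735  0.005     ] [np.float64(0.088), np.float64(0.0809), np.float64(0.0881), np.float64(0.0825)] [np.float64(18.1), np.float64(-70.4), np.float64(-160.9), np.float64(109.5)]
rim [ 0.47372663 -0.30446643  0.04      ] [np.float64(0.0907), np.float64(0.0679), np.float64(0.0588)] [np.float64(59.2), np.float64(-161.2), np.float64(-72.3)]
griptop [ 0.4933153  -0.29806295  0.211     ] [np.float64(0.018), np.float64(0.0184), np.float64(0.0183), np.float64(0.0186)] [np.float64(21.2), np.float64(-69.2), np.float64(-158.0), np.float64(109.8)]
gripside top (array([ 0.49361083, -0.29869582,  0.20797499]), np.float64(0.00013797889994066688))
```

```bash
cat >> h.py <<'E'
def tool(yaw,pitch=0):
    """scoop frame: x az=yaw deg, then tilt front-down by pitch deg about scoop y. Returns tool R (y=scoop x, x=scoop y, z=-scoop z)"""
    S=R.from_euler('ZY',[yaw,-pitch],degrees=True).as_matrix()
    return np.c_[S[:,1],S[:,0],-S[:,2]],S
def rows(poses,p0=None,R0=None):
    o=observe(); p=o["tcp_pos"] if p0 is None else p0; A=R.from_quat(o["ee_rot"]).as_matrix() if R0 is None else R0
    for q,B in poses:
        d=A.T@(np.asarray(q)-p)*100; w=R.from_matrix(A.T@B).as_rotvec(degrees=True)
        print("[%.2f,%.2f,%.2f,%.1f,%.1f,%.1f]"%(*d,*w))
def st():
    o=observe(); A=R.from_quat(o["ee_rot"]).as_matrix(); print("t%.2f"%o["clock"],o["tcp_pos"].round(4),"yaw %.2f"%np.degrees(np.arctan2(A[1,1],A[0,1])),"tz",A[:,2].round(3),"F",o["wrist_force"].round(1),"w",round(float(o["gripper_width"]),4),"q",o["joint_positions"].round(2))
    return o
E
python3 - <<'E'
from h import *
A,_=tool(19.3)
B,_=tool(50)
rows([([.30,.50,.30],B),([.52,.2,.30],tool(30)[0]),([.51,0,.30],A),([.4935,-.298,.28],A),([.4935,-.298,.165],A)])
E
```

```text
[-14.07,-8.40,-9.12,-0.0,0.0,23.0]
[-43.88,-30.65,-9.11,-0.0,0.0,43.0]
[-48.77,-50.07,-9.10,-0.0,0.0,53.7]
[-55.91,-79.05,-7.08,-0.0,0.0,53.7]
[-55.91,-79.04,4.42,-0.0,0.0,53.7]
```

```bash
python3 -m jog '[[-14.1,-8.4,-9.1,0,0,23],[-14.1,-8.4,-9.1,0,0,23],[-14.1,-8.4,-9.1,0,0,23],[-14.1,-8.4,-9.1,0,0,23],[-43.9,-30.7,-9.1,0,0,43],[-43.9,-30.7,-9.1,0,0,43],[-43.9,-30.7,-9.1,0,0,43],[-43.9,-30.7,-9.1,0,0,43],[-43.9,-30.7,-9.1,0,0,43],[-43.9,-30.7,-9.1,0,0,43],[-43.9,-30.7,-9.1,0,0,43],[-48.8,-50.1,-9.1,0,0,53.7],[-48.8,-50.1,-9.1,0,0,53.7],[-48.8,-50.1,-9.1,0,0,53.7],[-48.8,-50.1,-9.1,0,0,53.7]]'; python3 -c "
from h import *
st(); A,_=tool(19.3); rows([([.4935,-.298,.28],A),([.4935,-.298,.165],A)])"
```

```text
clock: 2.17
tcp_pos: [0.5096, -0.0039, 0.2999]
ee_rot: [0.581, 0.814, -0.001, 0.0]
wrist_force: [0.1, 0.9, 1.3]
gripper_width: 0.0851
t2.17 [ 0.5096 -0.0039  0.2999] yaw 18.99 tz [-0.    -0.001 -1.   ] F [0.1 0.9 1.3] w 0.0851 q [-0.14  0.13  0.1   1.8  -0.01  1.21  0.3 ]
[-27.28,-11.08,2.03,-0.0,0.1,-0.3]
[-27.27,-11.08,13.53,-0.0,0.1,-0.3]
```

```bash
python3 -m jog '[[-9,-3.7,2,0,0,-0.3],[-18,-7.4,2,0,0,-0.3],[-27.3,-11.1,2,0,0,-0.3],[-27.3,-11.1,2,0,0,-0.3],[-27.3,-11.1,2,0,0,-0.3],[-27.3,-11.1,2,0,0,-0.3]]'; python3 -c "
from h import *
st(); A,_=tool(19.3); rows([([.4935,-.298,.165],A)])
snap('top','pics/t1.png');s=snap('side','pics/s1.png')
i=cv2.imread('pics/s1.png')[180:330,340:490];cv2.imwrite('pics/s1z.png',cv2.resize(i,None,fx=4,fy=4))
"
```

```text
clock: 2.92
tcp_pos: [0.4951, -0.2972, 0.2793]
ee_rot: [0.578, 0.816, -0.001, -0.0]
wrist_force: [-0.2, 0.6, 0.2]
gripper_width: 0.0856
t2.92 [ 0.4951 -0.2972  0.2793] yaw 19.34 tz [-0.001 -0.001 -1.   ] F [-0.2  0.6  0.2] w 0.0856 q [ 0.24  0.28  0.31  1.68 -0.09  1.2   0.91]
[-0.02,-0.16,11.43,-0.1,0.0,0.0]
```

View pics/s1z.png

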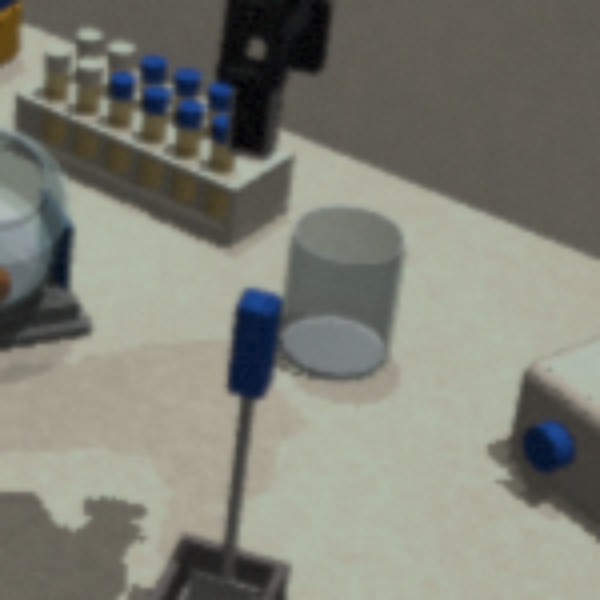

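The zoom shows one fingertip at about (406,218), roughly above the grip top at (404,254). I'll descend in small rows, watching the force.

```bash
python3 -c "
from h import *
s=snap('side');print(proj(s,[.4951,-.2972,.2793]))"; python3 -m jog '[[0,-0.1,3,0,0,0],[0,-0.1,6,0,0,0],[0,-0.1,8,0,0,0],[0,-0.1,10,0,0,0],[0,-0.1,11.4,0,0,0],[0,-0.1,11.4,0,0,0],[0,-0.1,11.4,0,0,0]]'; python3 -c "
from h import *
st()
s=snap('side','pics/s2.png')
i=cv2.imread('pics/s2.png')[180:360,340:490];cv2.imwrite('pics/s2z.png',cv2.resize(i,None,fx=4,fy=4)[:600])
"
```

```text
[408.25352179 222.67021418]
clock: 3.95
tcp_pos: [0.4955, -0.2946, 0.1669]
ee_rot: [0.576, 0.817, 0.0, 0.001]
wrist_force: [-0.6, -0.0, -0.9]
gripper_width: 0.0855
t3.95 [ 0.4955 -0.2946  0.1669] yaw 19.65 tz [ 0.001 -0.    -1.   ] F [-0.6 -0.  -0.9] w 0.0855 q [ 0.26  0.39  0.29  1.8  -0.13  0.97  0.95]
```

View pics/s2z.png

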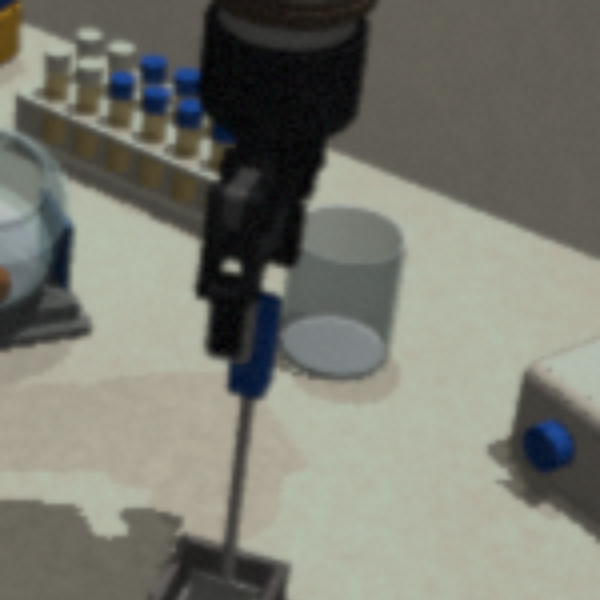

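```bash
python3 -m jog '[[-0.25,-0.3,0.1,0,0,-0.3],[-0.25,-0.3,0.1,0,0,-0.3],[-0.25,-0.3,0.1,0,0,-0.3]]'; python3 -c "
from h import *
st();rows([([.4935,-.298,.165],tool(19.3)[0])])"
```

```text
clock: 4.38
tcp_pos: [0.4927, -0.2985, 0.1653]
ee_rot: [0.574, 0.819, 0.0, 0.0]
wrist_force: [-0.5, -0.2, 0.2]
gripper_width: 0.0855
t4.38 [ 0.4927 -0.2985  0.1653] yaw 19.87 tz [ 0. -0. -1.] F [-0.5 -0.2  0.2] w 0.0855 q [ 0.27  0.39  0.29  1.8  -0.13  0.96  0.96]
[0.02,0.09,0.03,0.0,0.0,0.6]
```

Within 1 mm. Closing the gripper.

```bash
python3 -m jog '[[0,0,0,0,0,0],[0,0,0,0,0,0],[0,0,0,0,0,0],[0,0,0,0,0,0],[0,0,0,0,0,0],[0,0,0,0,0,0],[0,0,0,0,0,0],[0,0,0,0,0,0]]' 1; python3 -c "
from h import *
st()"
```

```text
clock: 5.38
tcp_pos: [0.493, -0.2983, 0.1652]
ee_rot: [0.574, 0.819, 0.0, 0.0]
wrist_force: [1.1, -0.0, 1.4]
gripper_width: 0.0193
t5.38 [ 0.493  -0.2983  0.1652] yaw 19.90 tz [ 0. -0. -1.] F [ 1.1 -0.   1.4] w 0.0193 q [ 0.27  0.39  0.29  1.8  -0.13  0.96  0.96]
```

```bash
python3 - <<'E'
import cv2,numpy as np
from h import *
cl=cv2.createCLAHE(4,(4,4))
for f,x,y,o in(("side0",305,205,"b1"),("top0",295,180,"b2")):
    i=cv2.imread(f"pics/{f}.png")[y:y+50,x:x+64]
    i=cv2.resize(i,None,fx=12,fy=12,interpolation=cv2.INTER_CUBIC)
    l=cv2.cvtColor(i,cv2.COLOR_BGR2LAB);l[...,0]=cl.apply(l[...,0]);i=cv2.cvtColor(l,cv2.COLOR_LAB2BGR)
    for k in range(0,64,5):
        cv2.line(i,(int((k+.5)*12),0),(int((k+.5)*12),6),(0,0,255));cv2.line(i,(0,int((k+.5)*12)),(6,int((k+.5)*12)),(0,0,255))
        if k%10==0: cv2.putText(i,str(x+k),(k*12,18),0,.4,(0,0,255));cv2.putText(i,str(y+k),(8,k*12+10),0,.4,(0,0,255))
    cv2.imwrite(f"pics/{o}.png",i)
E
```

```text
(no output)
```

View pics/b1.png

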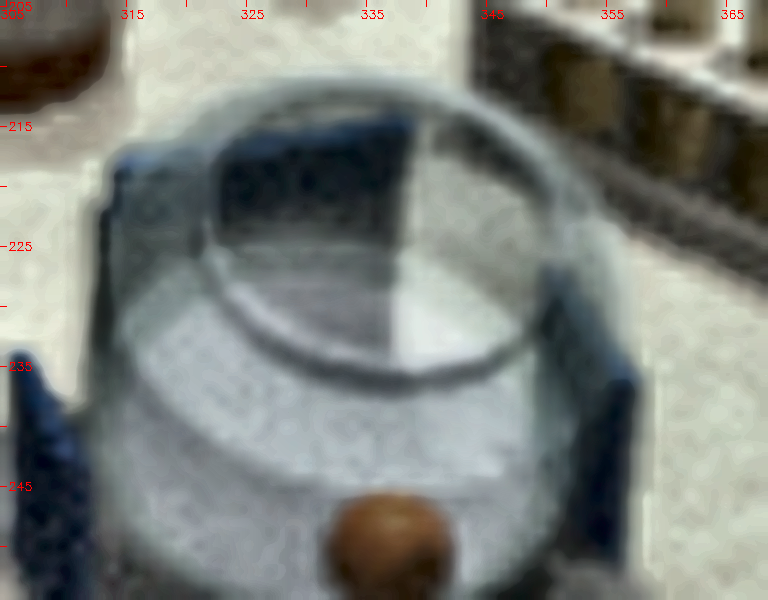

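View pics/b2.png

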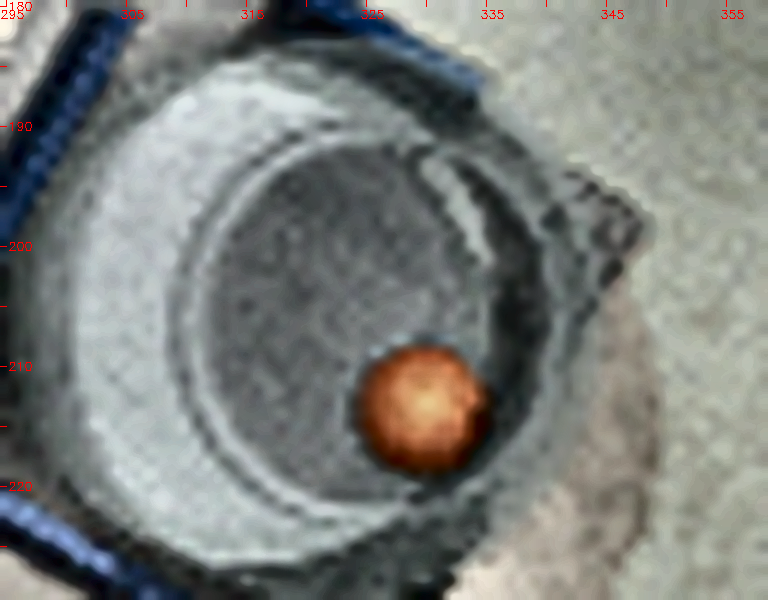

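```bash
cat >> h.py <<'E'
def jarR(az):
    d=np.array([np.cos(np.radians(az)),np.sin(np.radians(az)),0]);e=np.array([0,0,1.]);c,s_=np.cos(np.radians(22)),np.sin(np.radians(22))
    z=s_*d+c*e;x=-c*d+s_*e;return np.c_[x,np.cross(z,x),z]
E
python3 - <<'E'
from h import *
from scipy.optimize import least_squares
t=snap("top");s=snap("side")
bt=(329.75,213.65);bs=(337.1,250.5);mt=(325.1,206.7);ms=(336.2,223.7)
print("ball",tri(t,bt,s,bs),"mouth",tri(t,mt,s,ms))
for free in (0,1):
    def f(p):
        J=jarR(p[3] if free else -119.3); B=p[:3]+J@[-.0395,0,.019];M=p[:3]+J@[0,0,.087]
        return np.r_[proj(t,B)-bt,proj(s,B)-bs,proj(t,M)-mt,proj(s,M)-ms,((p[3]+119.3)/1.5)]
    r=least_squares(f,[.63,.014,.03,-119.3]);print(r.x,r.fun.round(2)); J=jarR(r.x[3]);print("M",r.x[:3]+J@[0,0,.087],"B",r.x[:3]+J@[-.0395,0,.019])
E
```

```text
ball (array([ 0.60791876, -0.02773618,  0.03697862]), np.float64(0.0014701741042434245)) mouth (array([ 0.61480903, -0.01520323,  0.10941526]), np.float64(0.0006144083157616761))
[ 6.30124242e-01  1.18917703e-02  3.12378908e-02 -1.19300000e+02] [-0.82  0.06  0.02  0.57  0.48  0.19  0.38 -0.58  0.  ]
M [ 0.61417489 -0.01652964  0.11190289] B [ 0.60871802 -0.02625366  0.03405742]
[ 6.30073757e-01  1.19200118e-02  3.12379270e-02 -1.19212653e+02] [-0.82  0.06  0.03  0.57  0.48  0.19  0.37 -0.58  0.06]
M [ 0.61416775 -0.01652568  0.11190292] B [ 0.60872572 -0.02625801  0.03405746]
```

```bash
cat >> h.py <<'E'
O=np.array([.6301,.0119,.0312]);AZ=-119.3;J=jarR(AZ);TS=np.array([.0205,0,.159])
def jp(x,y,z,phi,dyaw=0):
    """scoop origin at jar coords (mm), world front-down pitch phi"""
    T,S=tool(AZ+180+dyaw,phi); return O+J@(np.array([x,y,z])/1000)+S@TS, T
def wp(p,yaw,phi):
    T,S=tool(yaw,phi); return np.asarray(p)+S@TS, T
def where():
    o=observe();A=R.from_quat(o["ee_rot"]).as_matrix();S=np.c_[A[:,1],A[:,0],-A[:,2]]
    s=o["tcp_pos"]-S@TS; j=J.T@(s-O)*1000; e=J.T@(s+S@[-.019,0,0]-O)*1000; b=J.T@(s+S@[.025,0,0]-O)*1000
    rel=J.T@S
    print("t%.2f"%o["clock"],"jar origin",j.round(1),"edge",e.round(1),"back",b.round(1),"phi %.1f"%(22-np.degrees(np.arctan2(rel[0,2],rel[2,2]))),"yaw err %.1f"%np.degrees(np.arctan2(rel[1,0],rel[0,0])),"roll %.1f"%np.degrees(np.arctan2(rel[1,2],rel[2,2])),"Fjar",(J.T@o["wrist_force"]).round(1),"Fw",o["wrist_force"].round(1),"w %.4f"%o["gripper_width"],"q",o["joint_positions"].round(2))
E
python3 - <<'E'
from h import *
p=observe()["tcp_pos"]
print(jp(0,0,150,22),jp(0,0,6,22))
rows([(p+[0,0,.16],tool(19.9)[0]),jp(0,0,150,22)])
E
```

```text
(array([ 0.58275412, -0.07246936,  0.32537925]), array([[-0.87206927,  0.45374751,  0.18332589],
       [ 0.48938245,  0.80856855,  0.3266829 ],
       [ 0.        ,  0.37460659, -0.92718385]])) (array([ 0.60915305, -0.02542702,  0.19186477]), array([[-0.87206927,  0.45374751,  0.18332589],
       [ 0.48938245,  0.80856855,  0.3266829 ],
       [ 0.        ,  0.37460659, -0.92718385]]))
[-0.00,0.01,-16.00,0.0,0.0,0.0]
[18.17,16.13,-16.01,-21.0,7.9,-40.3]
```

```bash
python3 -m jog '[[0,0,-2,0,0,0],[0,0,-5,0,0,0],[0,0,-9,0,0,0],[0,0,-13,0,0,0],[0,0,-16,0,0,0],[4.5,4,-16,-5.2,2,-10],[9,8,-16,-10.5,4,-20.1],[13.5,12,-16,-15.8,6,-30.2],[18.2,16.1,-16,-21,7.9,-40.3],[18.2,16.1,-16,-21,7.9,-40.3],[18.2,16.1,-16,-21,7.9,-40.3],[18.2,16.1,-16,-21,7.9,-40.3],[18.2,16.1,-16,-21,7.9,-40.3]]'; python3 - <<'E'
from h import *
where(); rows([jp(0,0,150,22),jp(0,0,100,22)])
s=snap('side','pics/s3.png');snap('top','pics/t3.png')
i=cv2.imread('pics/s3.png')[120:280,260:460];cv2.imwrite('pics/s3z.png',cv2.resize(i,None,fx=3.7,fy=3.7))
i=cv2.imread('pics/t3.png')[150:270,240:400];cv2.imwrite('pics/t3z.png',cv2.resize(i,None,fx=4,fy=4))
E
```

```text
clock: 7.1
tcp_pos: [0.5821, -0.0728, 0.3251]
ee_rot: [0.249, 0.95, 0.184, 0.047]
wrist_force: [0.5, 0.3, -0.9]
gripper_width: 0.0187
t7.10 jar origin [ -0.9   0.6 150. ] edge [-19.9   0.7 150. ] back [ 24.1   0.6 150. ] phi 21.9 yaw err -0.1 roll -0.1 Fjar [ 0.1 -0.3 -1.1] Fw [ 0.5  0.3 -0.9] w 0.0187 q [ 0.23  0.21  0.1   1.71 -0.43  1.18  1.55]
[-0.04,0.07,-0.00,-0.1,-0.1,-0.1]
[-0.05,0.08,5.00,-0.1,-0.1,-0.1]
```

View pics/s3z.png

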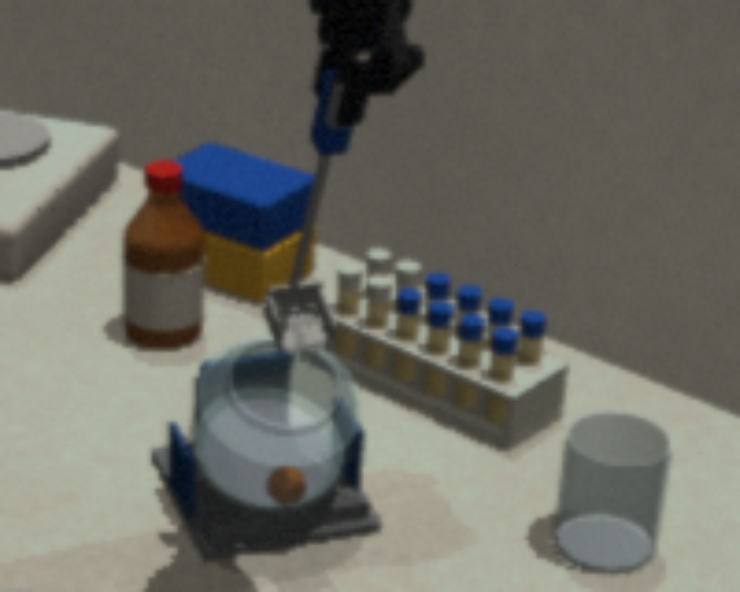

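View pics/t3z.png

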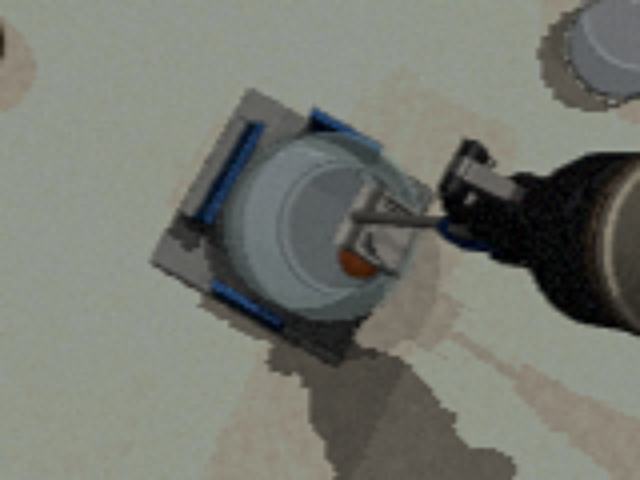

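Side view: the scoop hangs over the mouth with its bowl at (298,310 zoomed), and the ball is visible at (288,486). Now lowering to just above the rim to check centring.

```bash
python3 -m jog '[[0,0.1,3,0,0,0],[0,0.1,5.5,0,0,0],[0,0.1,5.5,0,0,0],[0,0.1,5.5,0,0,0]]'; python3 - <<'E'
from h import *
where(); rows([jp(0,0,50,22),jp(0,0,10,22)])
s=snap('side','pics/s4.png');snap('top','pics/t4.png')
i=cv2.imread('pics/s4.png')[190:260,290:390];a=cv2.resize(i,None,fx=8,fy=8,interpolation=2)
cv2.imwrite('pics/s4z.png',a)
i=cv2.imread('pics/t4.png')[165:235,280:380];cv2.imwrite('pics/t4z.png',cv2.resize(i,None,fx=8,fy=8,interpolation=2))
E
```

```text
clock: 7.7
tcp_pos: [0.5931, -0.0542, 0.2754]
ee_rot: [0.248, 0.95, 0.184, 0.048]
wrist_force: [-0.4, -0.8, -1.3]
gripper_width: 0.0188
t7.70 jar origin [ 0.7 -0.1 95.8] edge [-18.3  -0.1  95.8] back [25.7 -0.1 95.8] phi 22.0 yaw err -0.0 roll -0.0 Fjar [-1.3  0.  -0.8] Fw [-0.4 -0.8 -1.3] w 0.0188 q [ 0.21  0.26  0.08  1.77 -0.45  1.07  1.56]
[0.01,-0.07,4.58,-0.0,-0.0,-0.0]
[0.01,-0.07,8.58,-0.0,-0.0,-0.0]
```

View pics/s4z.png

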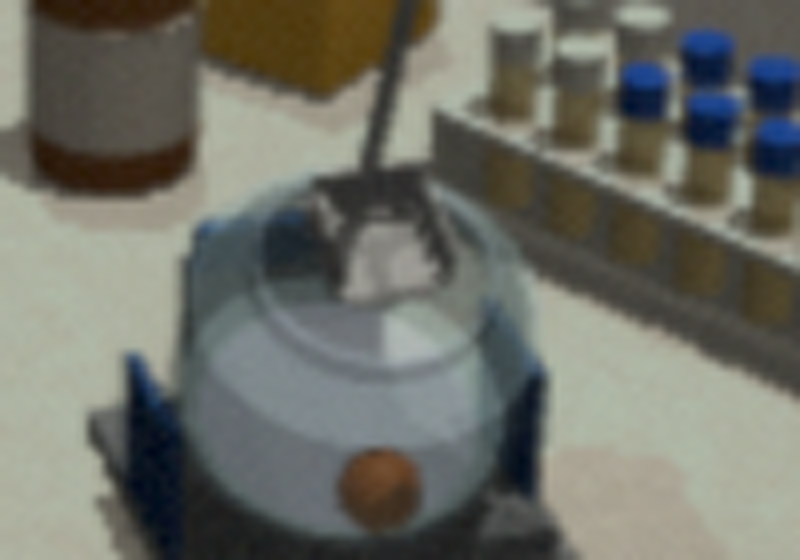

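View pics/t4z.png

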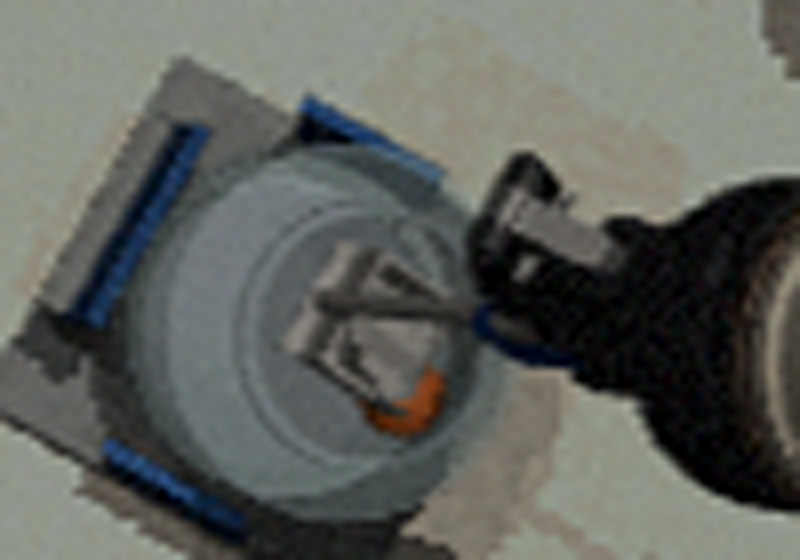

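Both views show the bowl centred in the mouth (top: bowl at about (365,335), mouth at (365,338)). Lowering.

```bash
python3 -m jog '[[0,-0.1,2,0,0,0],[0,-0.1,4,0,0,0],[0,-0.1,5.5,0,0,0],[0,-0.1,7,0,0,0],[0,-0.1,7.8,0,0,0],[0,-0.1,7.8,0,0,0]]'; python3 -c "
from h import *
where(); rows([jp(0,0,5,22)])"
```

```text
clock: 8.55
tcp_pos: [0.6061, -0.0286, 0.2012]
ee_rot: [0.248, 0.95, 0.185, 0.047]
wrist_force: [0.1, 0.1, -1.0]
gripper_width: 0.0188
t8.55 jar origin [-0.5  1.5 16.3] edge [-19.5   1.5  16.3] back [24.5  1.5 16.2] phi 22.0 yaw err -0.0 roll -0.1 Fjar [-0.3 -0.1 -1. ] Fw [ 0.1  0.1 -1. ] w 0.0188 q [ 0.19  0.34  0.05  1.83 -0.49  0.92  1.59]
[-0.11,0.04,1.12,-0.0,-0.1,-0.0]
```

```bash
python3 -m jog '[[-0.1,0,0.4,0,0,0],[-0.1,0,0.7,0,0,0],[-0.1,0,0.7,0,0,0]]'; python3 -c "
from h import *
where()";  python3 -m jog '[[0,0,0.2,0,0,0],[0,0,0.2,0,0,0]]'; python3 -c "
from h import *
where()"; python3 -m jog '[[0,0,0.2,0,0,0],[0,0,0.2,0,0,0]]'; python3 -c "
from h import *
where()"
```

```text
clock: 8.93
tcp_pos: [0.6092, -0.0278, 0.1965]
ee_rot: [0.248, 0.95, 0.185, 0.048]
wrist_force: [-2.0, -1.1, 4.3]
gripper_width: 0.0189
t8.93 jar origin [-0.1 -1.3 11.1] edge [-19.1  -1.3  11.1] back [24.9 -1.3 11.1] phi 22.0 yaw err -0.0 roll 0.0 Fjar [-0.2  1.2  4.7] Fw [-2.  -1.1  4.3] w 0.0189 q [ 0.18  0.35  0.05  1.83 -0.5   0.91  1.59]
clock: 9.18
tcp_pos: [0.6102, -0.0281, 0.1966]
ee_rot: [0.249, 0.95, 0.185, 0.05]
wrist_force: [-6.4, -3.2, 14.8]
gripper_width: 0.0191
t9.18 jar origin [ 0.2 -2.7 11.1] edge [-18.8  -2.7  11. ] back [25.2 -2.7 11.1] phi 22.0 yaw err -0.0 roll 0.2 Fjar [ 0.1  4.  15.9] Fw [-6.4 -3.2 14.8] w 0.0191 q [ 0.18  0.35  0.05  1.83 -0.5   0.91  1.59]
clock: 9.43
tcp_pos: [0.6119, -0.0285, 0.1967]
ee_rot: [0.249, 0.949, 0.185, 0.051]
wrist_force: [-8.3, -5.2, 23.5]
gripper_width: 0.0191
t9.43 jar origin [ 0.9 -4.9 10.9] edge [-18.1  -4.9  10.9] back [25.9 -4.9 11. ] phi 22.1 yaw err -0.0 roll 0.4 Fjar [ 0.9  4.7 25. ] Fw [-8.3 -5.2 23.5] w 0.0191 q [ 0.18  0.35  0.05  1.83 -0.5   0.9   1.59]
```

```bash
python3 -m jog '[[0.3,0,-0.6,0,0,0],[0.4,0,-0.6,0,0,0],[0.4,0,-0.6,0,0,0]]'; python3 - <<'E'
from h import *
where()
s=snap('side','pics/s5.png');t=snap('top','pics/t5.png')
i=cv2.imread('pics/s5.png')[190:260,290:390];a=cv2.resize(i,None,fx=8,fy=8,interpolation=2)
cv2.imwrite('pics/s5z.png',a)
i=cv2.imread('pics/t5.png')[165:235,280:380];cv2.imwrite('pics/t5z.png',cv2.resize(i,None,fx=8,fy=8,interpolation=2))
o=observe();A=R.from_quat(o["ee_rot"]).as_matrix();S=np.c_[A[:,1],A[:,0],-A[:,2]];s0=o["tcp_pos"]-S@TS
for q in ([-.019,.013,0],[-.019,-.013,0],[.0205,0,.024]):
    a=(proj(s,s0+S@q)-[290,190]+.5)*8;b=(proj(t,s0+S@q)-[280,165]+.5)*8;print(q,a.round(),b.round())
E
```

```text
clock: 9.8
tcp_pos: [0.6042, -0.0252, 0.1964]
ee_rot: [0.248, 0.95, 0.185, 0.047]
wrist_force: [0.3, -1.4, 0.4]
gripper_width: 0.0189
t9.80 jar origin [-0.5  4.8 11.1] edge [-19.5   4.8  11.1] back [24.5  4.8 11.1] phi 22.0 yaw err -0.0 roll -0.2 Fjar [-0.8 -0.9  0.7] Fw [ 0.3 -1.4  0.4] w 0.0189 q [ 0.18  0.35  0.05  1.84 -0.5   0.91  1.59]
[-0.019, 0.013, 0] [308. 466.] [309. 409.]
[-0.019, -0.013, 0] [383. 453.] [349. 338.]
[0.0205, 0, 0.024] [321. 321.] [252. 313.]
```

View pics/s5z.png

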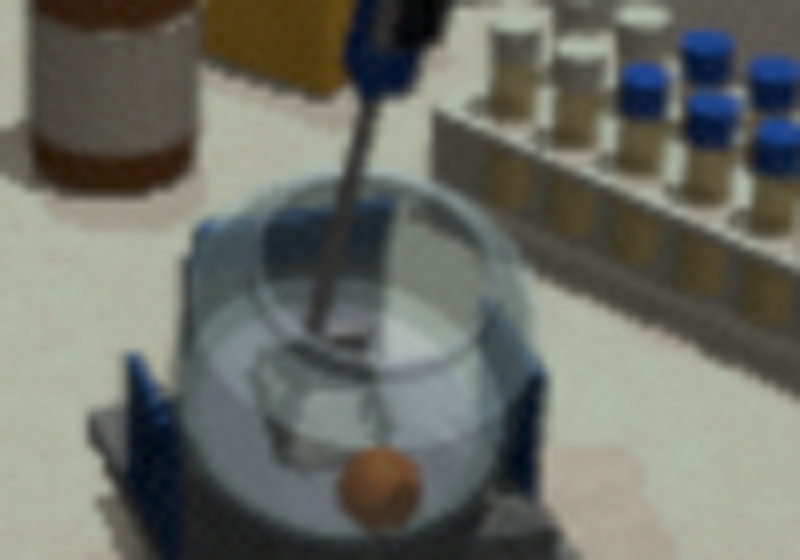

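View pics/t5z.png

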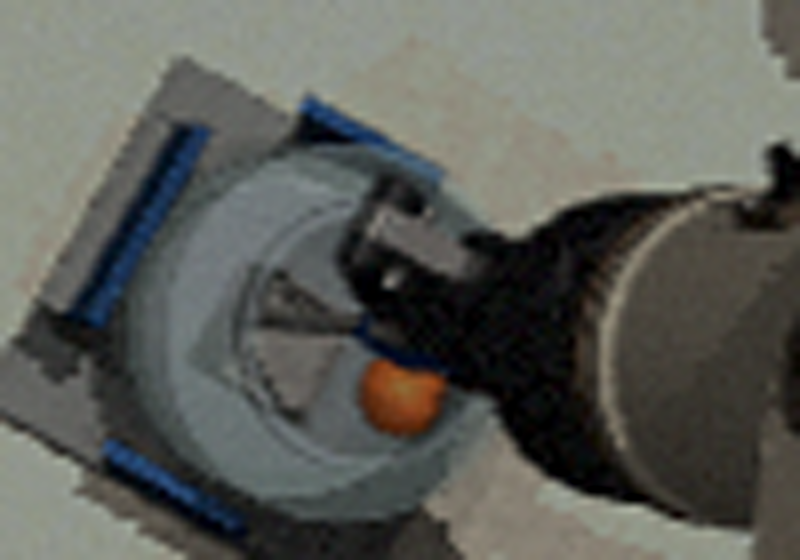

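```bash
sed -i 's/^TS=/TS=/; s/^O=np.array(\[.6301,.0119,.0312\])/O=np.array([.6301,.0119,.0312])+.006*jarR(-119.3)[:,2]/' h.py; python3 - <<'E'
from h import *
print(O)
for p in([.6079,-.0277,.037],[.6148,-.0152,.1094]): print((J.T@(np.array(p)-O)*1000).round(1))
where(); rows([jp(0,0,5.5,22),jp(-24,0,5,22)])
E
```

```text
[0.62900004 0.0099399  0.0367631 ]
[-39.9  -0.   16.4]
[ 0.4  0.1 78.2]
t9.90 jar origin [-0.5  4.7  5.2] edge [-19.5   4.7   5.2] back [24.5  4.7  5.1] phi 22.0 yaw err -0.0 roll -0.2 Fjar [-0.5  0.6 -0.5] Fw [-0.6  0.1 -0.7] w 0.0189 q [ 0.18  0.35  0.05  1.84 -0.5   0.91  1.59]
[-0.42,0.04,-0.04,-0.0,-0.2,-0.0]
[-0.42,-2.36,0.02,-0.0,-0.2,-0.0]
```

```bash
python3 -m jog '[[-0.45,0,-0.1,0,0,0],[-0.45,0,-0.1,0,0,0],[-0.45,0,0.05,0,0,0],[-0.45,-0.4,0.05,0,0,0],[-0.45,-0.8,0.05,0,0,0],[-0.45,-0.8,0.05,0,0,0]]'; python3 - <<'E'
from h import *
where(); rows([jp(-26,0,5,22)])
E
```

```text
clock: 10.65
tcp_pos: [0.6046, -0.0349, 0.1933]
ee_rot: [0.249, 0.95, 0.184, 0.047]
wrist_force: [0.7, 0.4, -1.7]
gripper_width: 0.0191
t10.65 jar origin [-9.3 -0.4  5.3] edge [-28.3  -0.4   5.3] back [15.7 -0.4  5.2] phi 21.9 yaw err -0.1 roll -0.1 Fjar [ 0.  -0.4 -1.8] Fw [ 0.7  0.4 -1.7] w 0.0191 q [ 0.2   0.35  0.05  1.84 -0.5   0.91  1.61]
[0.07,-1.69,0.03,-0.1,-0.1,-0.1]
```

```bash
python3 -m jog '[[0,-0.3,0.1,0,0,0],[0,-0.6,0.12,0,0,0],[0,-0.9,0.12,0,0,0],[0,-1.1,0.12,0,0,0],[0,-1.1,0.12,0,0,0]]'; python3 - <<'E'
from h import *
where(); rows([jp(-26,0,5,22)])
s=snap('side','pics/s6.png');t=snap('top','pics/t6.png')
i=cv2.imread('pics/s6.png')[190:260,290:390];a=cv2.resize(i,None,fx=8,fy=8,interpolation=2)
cv2.imwrite('pics/s6z.png',a)
E
```

```text
clock: 11.28
tcp_pos: [0.6019, -0.0416, 0.1903]
ee_rot: [0.248, 0.95, 0.186, 0.049]
wrist_force: [0.5, 1.2, 6.4]
gripper_width: 0.0187
t11.28 jar origin [-16.5  -1.7   5.1] edge [-35.5  -1.7   5.1] back [ 8.5 -1.7  5.2] phi 22.2 yaw err 0.0 roll 0.0 Fjar [3.6 0.1 5.4] Fw [0.5 1.2 6.4] w 0.0187 q [ 0.21  0.35  0.06  1.85 -0.51  0.91  1.63]
[0.16,-0.90,0.02,0.2,0.0,0.0]
```

View pics/s6z.png

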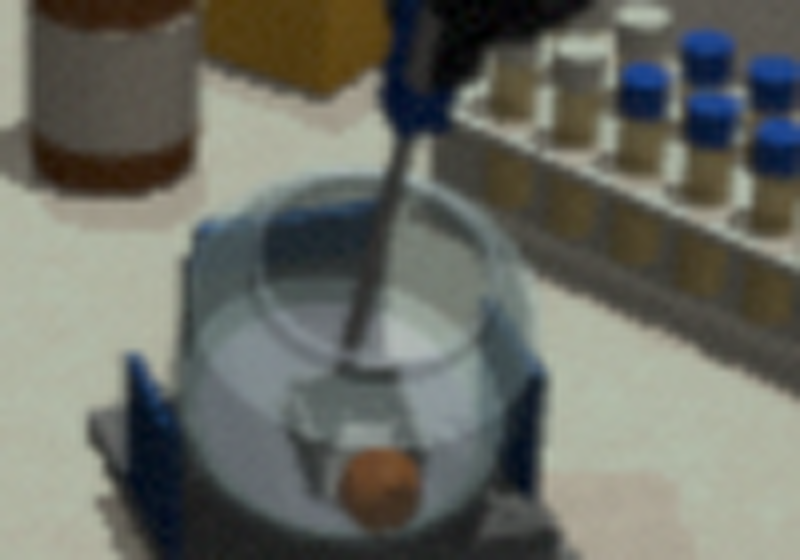

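```bash
python3 -m jog '[[0.1,-0.4,0,0,0,0],[0.1,-0.7,0,0,0,0],[0.1,-1.0,0,0,0,0],[0.1,-1.0,0,0,0,0]]'; python3 - <<'E'
from h import *
where(); rows([jp(-26,0,5,22)])
s=snap('side','pics/s7.png');t=snap('top','pics/t7.png')
i=cv2.imread('pics/s7.png')[190:260,290:390];a=cv2.resize(i,None,fx=8,fy=8,interpolation=2)
cv2.imwrite('pics/s7z.png',a)
E
```

```text
clock: 11.88
tcp_pos: [0.5956, -0.0509, 0.1857]
ee_rot: [0.248, 0.95, 0.185, 0.048]
wrist_force: [-0.7, 0.3, 7.0]
gripper_width: 0.0188
t11.88 jar origin [-29.   -0.7   5. ] edge [-48.   -0.7   5. ] back [-4.  -0.7  5.1] phi 22.0 yaw err -0.0 roll 0.0 Fjar [2.5 0.7 6.6] Fw [-0.7  0.3  7. ] w 0.0188 q [ 0.23  0.36  0.06  1.86 -0.51  0.9   1.65]
[0.06,0.30,0.01,0.0,0.0,-0.0]
```

View pics/s7z.png

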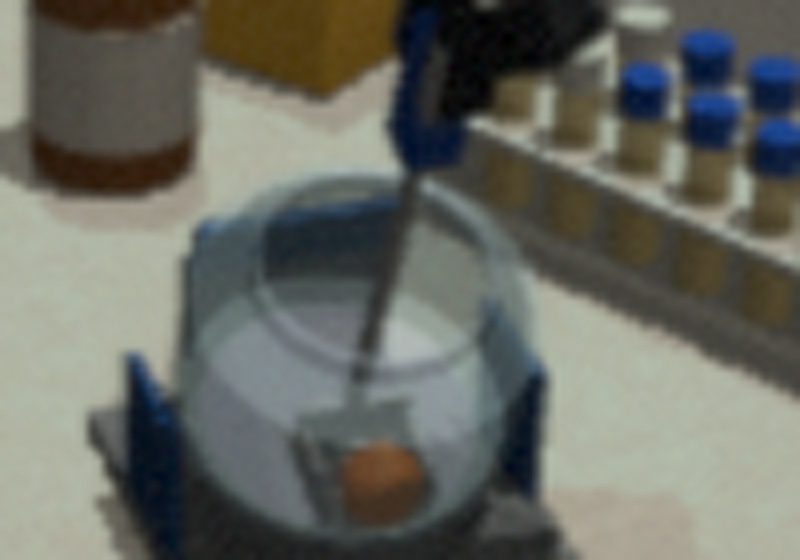

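```bash
python3 - <<'E'
from h import *
L=[]
for th in (5,10,15,20,24):
    c,s=np.cos(np.radians(th)),np.sin(np.radians(th)); ex=-47.5; back=(ex+44*c,5.5); o=(back[0]-25*c, back[1]+25*s)
    L.append(jp(o[0],0,o[1],22-th)); print(th,o,'rod at z87',o[0]+20.5*c+(87-o[1])*s*1.0)
rows(L)
E
```

```text
5 (np.float64(-28.57230073625684), np.float64(7.678893568691454)) rod at z87 -1.2370194787893132
10 (np.float64(-28.788652692768046), np.float64(9.84120444167326)) rod at z87 4.798390483660896
15 (np.float64(-29.147409300507704), np.float64(11.970476127563018)) rod at z87 10.073139861579119
20 (np.float64(-29.645840205067742), np.float64(14.050503583141717)) rod at z87 14.568055741072605
24 (np.float64(-30.142636304790585), np.float64(15.668416076895005)) rod at z87 17.598214567046178
[0.06,1.42,-0.03,5.0,0.0,-0.0]
[0.06,2.75,0.12,10.0,0.0,-0.0]
[0.06,4.03,0.38,15.0,0.0,-0.0]
[0.06,5.25,0.76,20.0,0.0,-0.0]
[0.06,6.18,1.15,24.0,0.0,-0.0]
```

```bash
python3 -m jog '[[0,0.7,-0.1,2.5,0,0],[0,1.4,-0.1,5,0,0],[0,2.1,-0.05,7.5,0,0],[0,2.75,0,10,0,0],[0,3.4,0.15,12.5,0,0],[0,4,0.3,15,0,0],[0,4,0.3,15,0,0]]'; python3 - <<'E'
from h import *
where()
s=snap('side','pics/s8.png');t=snap('top','pics/t8.png')
i=cv2.imread('pics/s8.png')[190:260,290:390];a=cv2.resize(i,None,fx=8,fy=8,interpolation=2)
cv2.imwrite('pics/s8z.png',a)
E
```

```text
clock: 12.85
tcp_pos: [0.6133, -0.0167, 0.1962]
ee_rot: [0.251, 0.966, 0.058, 0.014]
wrist_force: [-0.4, -2.0, 0.3]
gripper_width: 0.0189
t12.85 jar origin [-30.2   1.   11.2] edge [-48.6   0.9  16.2] back [-6.1  1.   4.7] phi 6.9 yaw err 0.2 roll -0.1 Fjar [-1.7 -0.7  1. ] Fw [-0.4 -2.   0.3] w 0.0189 q [-0.05  0.38  0.13  1.73 -0.19  0.99  1.23]
```

View pics/s8z.png

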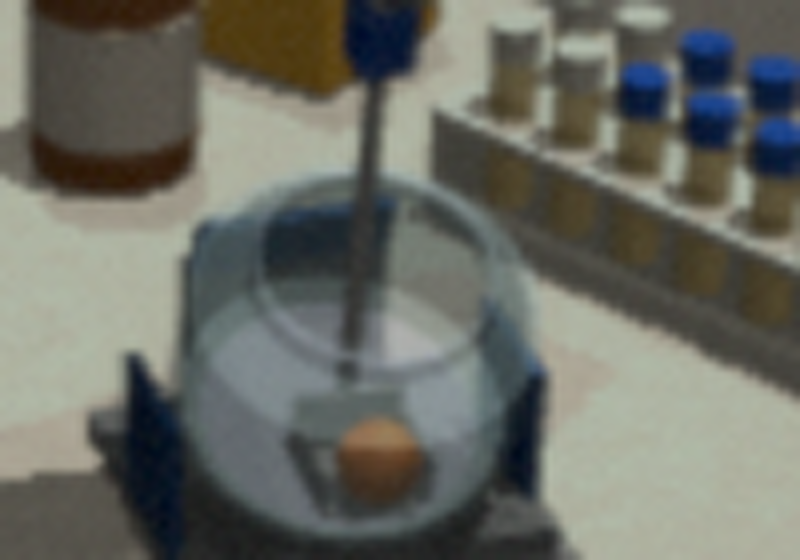

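The ball has risen with the bowl to (378,460) in the zoom, so it is in the scoop. Tilting back further so it settles.

```bash
python3 - <<'E'
from h import *
L=[]
for th,l in ((20,1),(26,2),(30,4)):
    c,s=np.cos(np.radians(th)),np.sin(np.radians(th)); ex=-47; back=(ex+44*c,5.5+l); o=(back[0]-25*c, back[1]+25*s)
    L.append(jp(o[0],0,o[1],22-th))
rows(L)
E
```

```text
[-0.06,1.45,-0.16,5.0,-0.1,-0.0]
[-0.06,2.90,-0.03,11.0,-0.1,-0.0]
[-0.06,3.80,0.03,15.0,-0.2,-0.0]
```

```bash
python3 -m jog '[[0,0.7,-0.1,2.5,0,0],[0,1.45,-0.16,5,0,0],[0,2.2,-0.1,8,0,0],[0,2.9,-0.05,11,0,0],[0,3.3,0,13,0,0],[0,3.3,0,13,0,0]]'; python3 - <<'E'
from h import *
where()
s=snap('side','pics/s9.png');t=snap('top','pics/t9.png')
i=cv2.imread('pics/s9.png')[190:260,290:390];a=cv2.resize(i,None,fx=8,fy=8,interpolation=2)
cv2.imwrite('pics/s9z.png',a)
# lift targets: bowl vertical up with shift toward lean
o=observe();A=R.from_quat(o["ee_rot"]).as_matrix();S=np.c_[A[:,1],A[:,0],-A[:,2]];s0=o["tcp_pos"]-S@TS
d=jarR(AZ);dd=np.array([np.cos(np.radians(AZ)),np.sin(np.radians(AZ)),0])
M=O+J@[0,0,.087]; print("bowl centre ahead of mouth along d (mm)",(s0+S@[.003,0,0]-M)@dd*1000,"z below",(M-s0)[2]*1000)
E
```

```text
clock: 13.7
tcp_pos: [0.6294, 0.0124, 0.2]
ee_rot: [0.252, 0.966, -0.05, -0.015]
wrist_force: [0.0, 0.3, -2.1]
gripper_width: 0.0186
t13.70 jar origin [-29.4   1.3  19.7] edge [-46.2   1.2  28.7] back [-7.4  1.3  8. ] phi -6.0 yaw err 0.1 roll -0.2 Fjar [-0.5  0.1 -2. ] Fw [ 0.   0.3 -2.1] w 0.0186 q [-0.24  0.48  0.17  1.57  0.01  1.15  0.98]
bowl centre ahead of mouth along d (mm) 0.9823607765828695 z below 72.90875387442455
```

View pics/s9z.png

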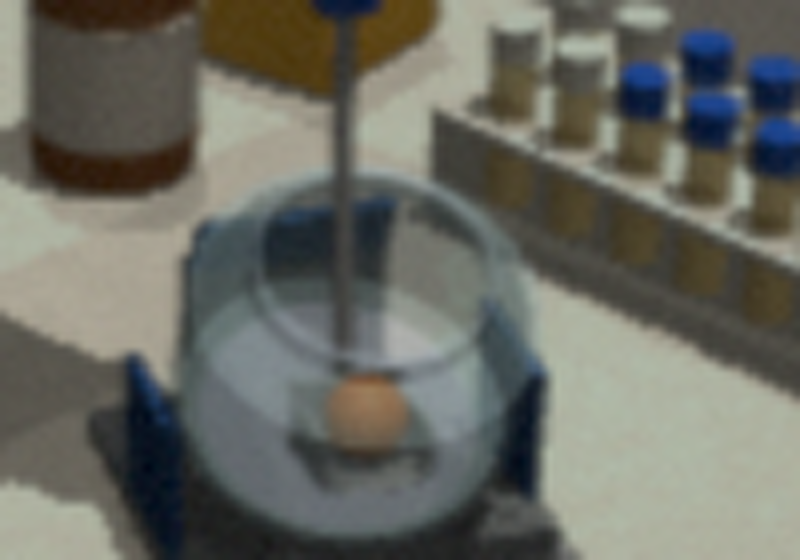

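Ball is now well inside the bowl (368,412), against the back. Levelling and lifting straight up.

```bash
python3 - <<'E'
from h import *
M=O+J@[0,0,.087]; dd=np.array([np.cos(np.radians(AZ)),np.sin(np.radians(AZ)),0]); yaw=AZ+180
L=[]
for h,phi in ((-60,-4),(-45,-3),(-20,-3),(20,-3),(60,-3)):
    T,S=tool(yaw,phi); p=M+dd*.001+[0,0,h/1000]-S@[.003,0,0]; L.append((p+S@TS,T))
rows(L)
E
```

```text
[-0.01,-0.71,-1.37,-2.0,-0.1,-0.0]
[-0.01,-1.15,-2.88,-3.0,-0.1,-0.0]
[-0.01,-1.41,-5.36,-3.0,-0.1,-0.0]
[0.00,-1.83,-9.34,-3.0,-0.1,-0.0]
[0.01,-2.25,-13.32,-3.0,-0.1,-0.0]
```

```bash
python3 -m jog '[[0,-0.35,-0.7,-1,0,0],[0,-0.7,-1.4,-2,0,0],[0,-0.9,-2.1,-2.5,0,0],[0,-1.15,-2.9,-3,0,0],[0,-1.15,-2.9,-3,0,0]]'; python3 - <<'E'
from h import *
where()
E
python3 -m jog '[[0,-0.1,-1,0,0,0],[0,-0.2,-2,0,0,0],[0,-0.25,-3,0,0,0],[0,-0.35,-4,0,0,0],[0,-0.35,-4,0,0,0]]'; python3 - <<'E'
from h import *
where()
s=snap('side','pics/s10.png');t=snap('top','pics/t10.png')
i=cv2.imread('pics/s10.png')[180:250,290:390];a=cv2.resize(i,None,fx=8,fy=8,interpolation=2)
cv2.imwrite('pics/s10z.png',a)
E
```

```text
clock: 14.42
tcp_pos: [0.6261, 0.0037, 0.2322]
ee_rot: [0.253, 0.967, -0.025, -0.006]
wrist_force: [0.6, 0.0, -3.1]
gripper_width: 0.0186
t14.43 jar origin [-18.8  -0.6  48.3] edge [-36.   -0.6  56.3] back [ 3.9 -0.6 37.7] phi -3.0 yaw err -0.0 roll 0.0 Fjar [-0.9 -0.5 -3. ] Fw [ 0.6  0.  -3.1] w 0.0186 q [-0.2   0.42  0.17  1.58 -0.03  1.17  1.02]
clock: 15.05
tcp_pos: [0.6257, 0.003, 0.2723]
ee_rot: [0.253, 0.967, -0.025, -0.006]
wrist_force: [0.5, -0.6, -2.2]
gripper_width: 0.0187
t15.05 jar origin [-4.6 -0.6 85.8] edge [-21.8  -0.6  93.8] back [18.1 -0.6 75.3] phi -3.0 yaw err 0.0 roll 0.0 Fjar [-1.1 -0.8 -1.9] Fw [ 0.5 -0.6 -2.2] w 0.0187 q [-0.2   0.39  0.17  1.53 -0.02  1.25  1.03]
```

View pics/s10z.png

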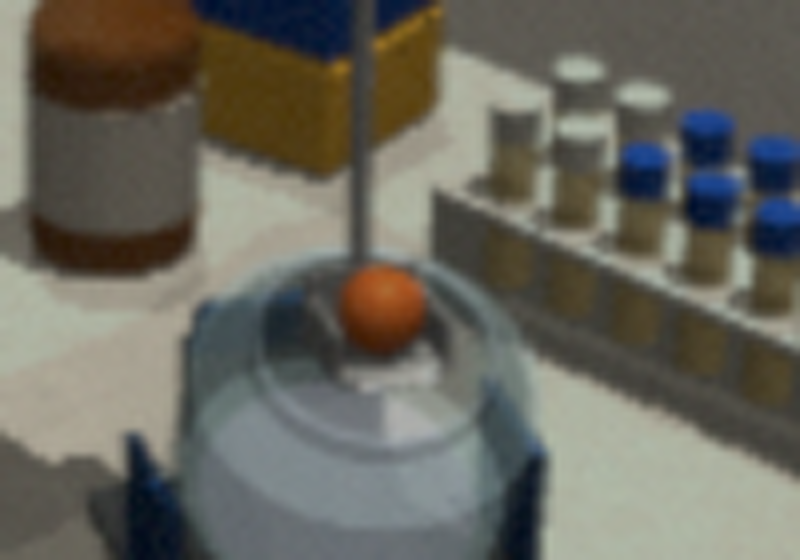

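```bash
python3 -m jog '[[0,0,-1.5,0,0,0],[0,-0.1,-3,0,0,0],[0,-0.2,-4.5,0,0,0],[0,-0.3,-6.5,0,0,0],[0,-0.4,-8.5,0,0,0],[0,-0.4,-8.5,0,0,0],[0,-0.4,-8.5,0,0,0]]'; python3 - <<'E'
from h import *
where()
s=snap('side','pics/s11.png');t=snap('top','pics/t11.png')
i=cv2.imread('pics/s11.png')[150:250,270:410];a=cv2.resize(i,None,fx=5,fy=5,interpolation=2)
cv2.imwrite('pics/s11z.png',a)
i=cv2.imread('pics/t11.png')[250:310,150:230];a=cv2.resize(i,None,fx=8,fy=8,interpolation=2);cv2.imwrite('pics/t11z.png',a)
print("cup",tri(t,(191.2,279.8),s,(204.9,220)),onz(t,191.2,279.8,.06))
E
```

```text
clock: 16.02
tcp_pos: [0.625, 0.0033, 0.3557]
ee_rot: [0.253, 0.967, -0.025, -0.008]
wrist_force: [-0.2, -0.1, -1.3]
gripper_width: 0.0192
t16.02 jar origin [ 26.4   0.6 163.3] edge [  9.2   0.5 171.3] back [ 49.1   0.6 152.7] phi -3.0 yaw err 0.0 roll -0.1 Fjar [-0.7  0.1 -1.2] Fw [-0.2 -0.1 -1.3] w 0.0192 q [-0.2   0.35  0.18  1.41 -0.02  1.42  1.03]
cup (array([0.44300886, 0.31423088, 0.05845252]), np.float64(0.0013569034956818233)) [0.44244767 0.31429833 0.06      ]
```

View pics/s11z.png

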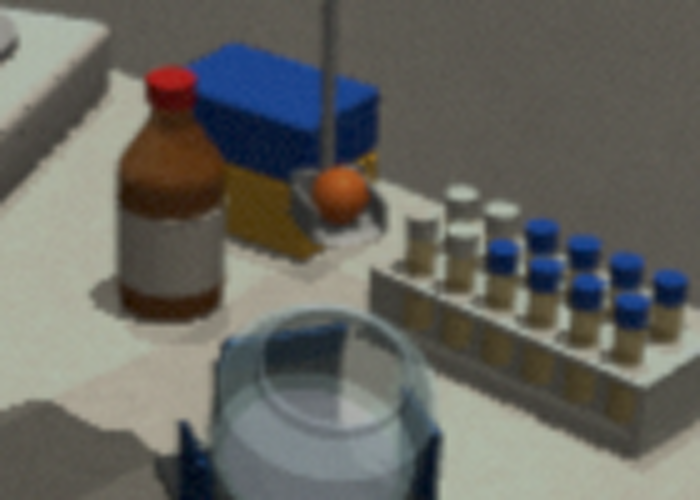

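View pics/t11z.png

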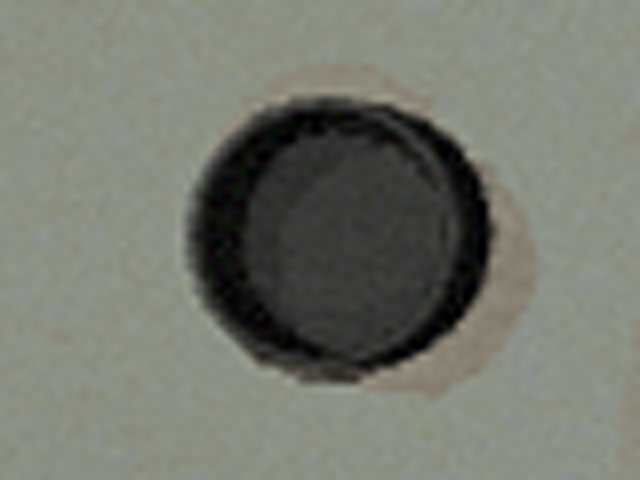

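```bash
cat > fk.py <<'E'
import numpy as np
from scipy.spatial.transform import Rotation as R
from scipy.optimize import least_squares
D=[([-1.011,.502,-.427,1.551,.221,1.138,-.210],[.1899,.6208,.2080]),
([-.14,.13,.10,1.8,-.01,1.21,.30],[.5096,-.0039,.2999]),
([.24,.28,.31,1.68,-.09,1.2,.91],[.4951,-.2972,.2793]),
([.27,.39,.29,1.8,-.13,.96,.96],[.4927,-.2985,.1653]),
([.23,.21,.10,1.71,-.43,1.18,1.55],[.5821,-.0728,.3251]),
([.19,.34,.05,1.83,-.49,.92,1.59],[.6061,-.0286,.2012]),
([-.05,.38,.13,1.73,-.19,.99,1.23],[.6133,-.0167,.1962]),
([-.24,.48,.17,1.57,.01,1.15,.98],[.6294,.0124,.2]),
([-.2,.39,.17,1.53,-.02,1.25,1.03],[.6257,.003,.2723])]
def fk(q,L):
    s=L[6:13]; z0=L[13]
    E=R.identity();p=np.zeros(3)
    ax='zyzyzyz'
    l=[L[0],0,L[1],0,L[2],0,L[3]]
    off=[0,0,(L[4]),0,(L[5]),0,0]
    for i in range(7):
        E=E*R.from_euler(ax[i],SG[i]*q[i]+(z0 if i==0 else 0))
        p=p+E.apply([off[i],0,l[i] if i else 0])
    return p+[0,0,L[0]],E
import itertools
best=None
for sg in itertools.product([1,-1],repeat=3):
    SG=[sg[0],1,sg[1],1,sg[2],1,1]
    def f(x):
        L=list(x[:6])+[0]*7+[x[6]]
        return np.concatenate([fk(q,L)[0]-p for q,p in D])
    for z in(0,np.pi,1.5,-1.5):
        r=least_squares(f,[.3,.4,.4,.3,0,0,z])
        if best is None or r.cost<best[0]: best=(r.cost,SG,r.x,r.fun)
if __name__=="__main__": print(best[0],best[1],best[2].round(4),np.abs(best[3]).max())
SG=best[1];X=list(best[2][:6])+[0]*7+[best[2][6]]
E
python3 fk.py
```

```text
8.078173167810679e-05 [-1, 1, -1, 1, -1, 1, 1] [ 0.3437  0.4999  0.4747  0.3586  0.0045  0.0144 -0.0436] 0.00635765347742856
```

```bash
cat > ik.py <<'E'
from fk import *
import fk as F
from h import tool,TS,observe
lo=np.array([-2.88,-.31,-1.54,.2,-1.41,.19,-2.57]);hi=np.array([2.88,2.03,1.56,2.42,4.55,2.02,2.57])
q0=observe()["joint_positions"];T0=R.from_quat(observe()["ee_rot"])
qa=np.array([.27,.39,.29,1.8,-.13,.96,.96])
for s7 in(1,-1):
    F.SG[6]=s7
    c0=(fk(q0,X)[1].inv()*T0).as_rotvec(degrees=True);c1=(fk(qa,X)[1].inv()*R.from_matrix(tool(19.9)[0])).as_rotvec(degrees=True); print(s7,c0.round(1),c1.round(1))
    if np.linalg.norm(c0-c1)<6: S7=s7;C=R.from_rotvec(c0,degrees=True)
F.SG[6]=S7
def ik(p,T,q):
    def f(x):
        a,E=fk(x,X); return np.r_[(a-p)*10,(R.from_matrix(T).inv()*(E*C)).as_rotvec()*2,(x-q)*.003]
    r=least_squares(f,np.clip(q,lo+.01,hi-.01),bounds=(lo,hi)); return r.x,np.linalg.norm(r.fun[:3])/10,np.linalg.norm(r.fun[3:6])/2
E
python3 - <<'E'
from ik import *
cup=np.array([.443,.3143,.06])
for yaw in range(-180,180,20):
    out=[]
    q=q0
    for phi in(0,25,50,55):
        T,S=tool(yaw,phi); e=cup+[0,0,.010]+ -(-S[:,0]*[1,1,0])/np.linalg.norm(S[:2,0])*.008
        p=e+S@[.019,0,0]+S@TS
        q,a,b=ik(p,T,q); out.append((round(a*1000),round(np.degrees(b))))
    print(yaw,out,q.round(2))
E
```

```text
1 [ -0.   -0.1 -30. ] [  0.3   0.5 -22.5]
-1 [ 0.1 -0.1 87.5] [-0.2  0.6 87.5]
-180 [(0, 0), (0, 0), (0, 0), (5, 4)] [-0.16  1.1  -0.57  0.88 -0.    2.02  2.47]
-160 [(0, 0), (0, 0), (10, 7), (17, 11)] [-0.23  1.11 -0.73  0.89  0.27  2.02  2.57]
-140 [(0, 0), (0, 0), (21, 14), (27, 18)] [-0.26  1.13 -1.    0.99  0.58  2.02  2.57]
-120 [(18, 11), (9, 6), (32, 21), (37, 25)] [-0.31  1.13 -1.15  1.14  0.82  2.02  2.57]
-100 [(0, 0), (0, 0), (0, 0), (0, 0)] [-1.15  1.07  0.37  0.92  0.2   2.01 -2.56]
-80 [(0, 0), (0, 0), (0, 0), (0, 0)] [-1.35  0.93  0.4   1.21  0.32  1.76 -2.44]
-60 [(0, 0), (0, 0), (0, 0), (0, 0)] [-1.53  0.78  0.4   1.52  0.48  1.51 -2.39]
-40 [(0, 0), (0, 0), (0, 0), (0, 0)] [-1.64  0.6   0.32  1.84  0.71  1.28 -2.43]
-20 [(0, 0), (0, 0), (0, 0), (0, 0)] [-1.6   0.41  0.14  2.16  1.02  1.13 -2.54]
0 [(0, 0), (0, 0), (0, 0), (3, 2)] [-2.64  0.93  1.48  2.42  0.    0.31 -1.38]
20 [(0, 0), (0, 0), (25, 13), (33, 18)] [ 0.44 -0.31 -1.54  2.42  0.76  0.44 -1.55]
40 [(0, 0), (0, 0), (32, 16), (42, 22)] [-1.69 -0.3   1.16  2.42 -0.    0.29  0.29]
60 [(0, 0), (0, 0), (14, 7), (19, 10)] [ 1.31  0.84 -1.52  2.42 -0.    0.31  1.1 ]
80 [(0, 0), (0, 0), (0, 0), (0, 0)] [ 0.05  0.32  0.15  2.33 -1.23  1.11  2.53]
100 [(0, 0), (0, 0), (0, 0), (0, 0)] [ 0.19  0.49 -0.08  2.01 -0.91  1.25  2.44]
120 [(0, 0), (0, 0), (0, 0), (0, 0)] [ 0.19  0.67 -0.24  1.69 -0.65  1.42  2.37]
140 [(0, 0), (0, 0), (0, 0), (0, 0)] [ 0.08  0.84 -0.32  1.37 -0.45  1.64  2.35]
160 [(0, 0), (0, 0), (0, 0), (0, 0)] [-0.08  0.99 -0.34  1.07 -0.29  1.89  2.42]
```

```bash
cat >> h.py <<'E'
CUP=np.array([.443,.3143,.06])
def edge(yaw,phi,h,back):
    """edge h above cup mouth, 'back' short of the axis (against F)"""
    T,S=tool(yaw,phi); f=-S[:,0]*[1,1,0]; f/=np.linalg.norm(f); e=CUP+[0,0,h]-f*back
    return e+S@[.019,0,0]+S@TS,T
def smooth(target,n,p0=None):
    from scipy.spatial.transform import Slerp
    o=observe();A=R.from_quat(o["ee_rot"]);sl=Slerp([0,1],R.concatenate([A,R.from_matrix(target[1])]))
    for k in range(1,n+1):
        u=k/n;u=u*u*(3-2*u); rows([(o["tcp_pos"]+u*(target[0]-o["tcp_pos"]),sl(u).as_matrix())])
E
python3 - <<'E'
from h import *
smooth(edge(118,-4,.06,.012),14)
from ik import *
q=q0
for phi,h in((-4,.06),(10,.03),(30,.01),(40,.01),(50,.01)):
    q,a,b=ik(*edge(118,phi,h,.012),q);print(phi,a,b,q.round(2),edge(118,phi,h,.012)[0].round(3))
E
```

```text
[0.53,0.32,0.10,0.0,-0.1,-0.8]
[2.01,1.22,0.38,0.1,-0.2,-3.2]
[4.28,2.60,0.81,0.1,-0.4,-6.7]
[7.19,4.36,1.36,0.2,-0.7,-11.3]
[10.58,6.42,2.00,0.3,-1.1,-16.7]
[14.28,8.67,2.70,0.4,-1.5,-22.5]
[18.14,11.01,3.43,0.5,-1.8,-28.6]
[22.00,13.35,4.16,0.6,-2.2,-34.7]
[25.71,15.60,4.86,0.7,-2.6,-40.5]
[29.09,17.65,5.49,0.7,-3.0,-45.8]
[32.00,19.42,6.04,0.8,-3.3,-50.4]
[34.28,20.80,6.47,0.9,-3.5,-54.0]
[35.76,21.70,6.75,0.9,-3.6,-56.3]
[36.29,22.02,6.85,0.9,-3.7,-57.2]
1 [ -0.   -0.1 -30. ] [  0.3   0.5 -22.5]
-1 [ 0.1 -0.1 87.5] [-0.2  0.6 87.5]
-4 1.1295661645939854e-07 1.3933074595424324e-06 [-0.65  0.25 -0.2   1.71  0.12  1.21  1.17] [0.414 0.369 0.276]
10 1.0838639272679278e-07 2.236617725058632e-06 [-0.44  0.24 -0.17  1.79 -0.15  1.11  1.52] [0.432 0.335 0.253]
30 1.1833204703533288e-07 2.659958171294825e-06 [-0.12  0.35 -0.17  1.82 -0.49  1.17  2.01] [0.459 0.285 0.227]
40 4.139154221816947e-08 8.981853321939081e-07 [ 0.01  0.45 -0.18  1.8  -0.6   1.26  2.19] [0.471 0.261 0.217]
50 3.74030171060704e-08 6.939939107479303e-07 [ 0.12  0.57 -0.19  1.75 -0.67  1.36  2.33] [0.483 0.24  0.202]
```

```bash
python3 -m jog '[[0.5,0.3,0.1,0,0,-0.8],[2,1.2,0.4,0.1,-0.2,-3.2],[4.3,2.6,0.8,0.1,-0.4,-6.7],[7.2,4.4,1.4,0.2,-0.7,-11.3],[10.6,6.4,2,0.3,-1.1,-16.7],[14.3,8.7,2.7,0.4,-1.5,-22.5],[18.1,11,3.4,0.5,-1.8,-28.6],[22,13.4,4.2,0.6,-2.2,-34.7],[25.7,15.6,4.9,0.7,-2.6,-40.5],[29.1,17.7,5.5,0.7,-3,-45.8],[32,19.4,6,0.8,-3.3,-50.4],[34.3,20.8,6.5,0.9,-3.5,-54],[35.8,21.7,6.8,0.9,-3.6,-56.3],[36.3,22,6.9,0.9,-3.7,-57.2],[36.3,22,6.9,0.9,-3.7,-57.2],[36.3,22,6.9,0.9,-3.7,-57.2]]'; python3 - <<'E'
from h import *
st(); rows([edge(118,-4,.06,.012)])
s=snap('side','pics/s12.png');t=snap('top','pics/t12.png')
i=cv2.imread('pics/s12.png')[130:260,130:290];a=cv2.resize(i,None,fx=4,fy=4,interpolation=2)
cv2.imwrite('pics/s12z.png',a)
i=cv2.imread('pics/t12.png')[220:320,130:270];a=cv2.resize(i,None,fx=5,fy=5,interpolation=2);cv2.imwrite('pics/t12z.png',a)
E
```

```text
clock: 18.12
tcp_pos: [0.4153, 0.3682, 0.2763]
ee_rot: [-0.241, 0.97, -0.034, 0.01]
wrist_force: [-0.2, 0.7, -2.9]
gripper_width: 0.019
t18.12 [0.4153 0.3682 0.2763] yaw 117.89 tz [ 0.035 -0.062 -0.997] F [-0.2  0.7 -2.9] w 0.019 q [-0.66  0.26 -0.2   1.71  0.13  1.21  1.16]
[0.09,0.19,0.03,-0.1,0.1,-0.1]
```

View pics/s12z.png

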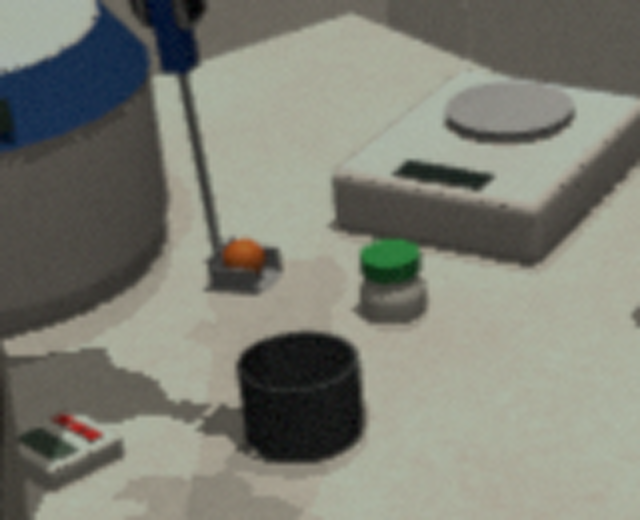

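View pics/t12z.png

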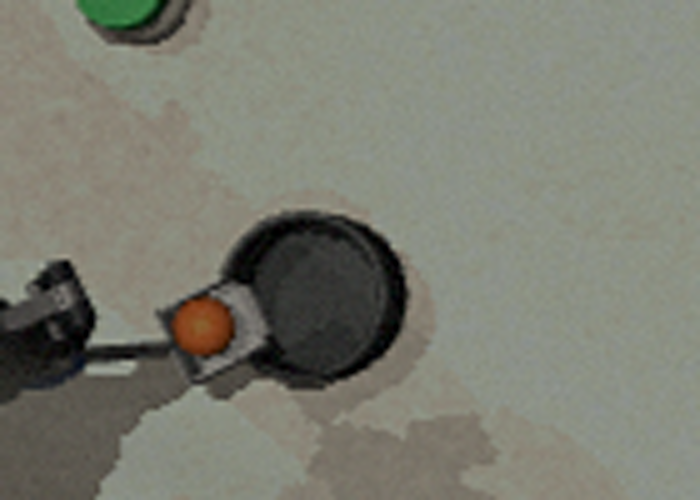

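```bash
python3 - <<'E'
from h import *
rows([edge(118,p,h,.016) for p,h in((4,.04),(10,.02),(15,.012),(20,.01),(25,.01),(30,.01),(35,.01),(40,.01),(45,.01),(50,.01))])
E
```

```text
[0.08,-1.55,1.61,-8.0,0.1,-0.1]
[0.08,-3.12,3.51,-14.0,0.1,-0.1]
[0.08,-4.49,4.38,-19.0,0.1,-0.1]
[0.08,-5.89,4.77,-24.0,0.1,-0.1]
[0.08,-7.29,5.08,-29.0,0.1,-0.1]
[0.08,-8.65,5.51,-34.0,0.1,-0.1]
[0.08,-9.97,6.06,-39.0,0.2,-0.0]
[0.08,-11.24,6.72,-44.0,0.2,-0.0]
[0.07,-12.44,7.49,-49.0,0.2,-0.0]
[0.07,-13.57,8.36,-54.0,0.2,-0.0]
```

```bash
python3 -m jog '[[0,-0.8,0.8,-4,0,0],[0,-1.55,1.6,-8,0,0],[0,-2.3,2.5,-11,0,0],[0,-3.1,3.5,-14,0,0],[0,-3.1,3.5,-14,0,0],[0,-4,4.1,-17,0,0],[0,-4.5,4.4,-19,0,0],[0,-4.5,4.4,-19,0,0]]'; python3 - <<'E'
from h import *
st(); rows([edge(118,p,h,.016) for p,h in((15,.012),(20,.01),(25,.01),(30,.01),(35,.01),(40,.01),(45,.01),(50,.01))])
s=snap('side','pics/s13.png')
i=cv2.imread('pics/s13.png')[130:260,130:290];a=cv2.resize(i,None,fx=4,fy=4,interpolation=2)
cv2.imwrite('pics/s13z.png',a)
E
```

```text
clock: 19.23
tcp_pos: [0.4373, 0.3265, 0.2355]
ee_rot: [-0.24, 0.962, 0.126, -0.031]
wrist_force: [-0.3, 0.5, -1.4]
gripper_width: 0.0188
t19.23 [0.4373 0.3265 0.2355] yaw 117.97 tz [-0.119  0.228 -0.966] F [-0.3  0.5 -1.4] w 0.0188 q [-0.36  0.26 -0.18  1.82 -0.25  1.06  1.65]
[0.07,-0.04,-0.04,-0.1,0.1,-0.0]
[0.07,-1.49,-0.13,-5.1,0.1,-0.0]
[0.07,-2.91,-0.28,-10.1,0.1,-0.0]
[0.07,-4.34,-0.32,-15.1,0.1,-0.0]
[0.07,-5.76,-0.23,-20.1,0.1,-0.0]
[0.07,-7.18,-0.01,-25.1,0.1,-0.0]
[0.07,-8.57,0.33,-30.1,0.1,-0.0]
[0.07,-9.92,0.78,-35.1,0.1,0.0]
```

View pics/s13z.png

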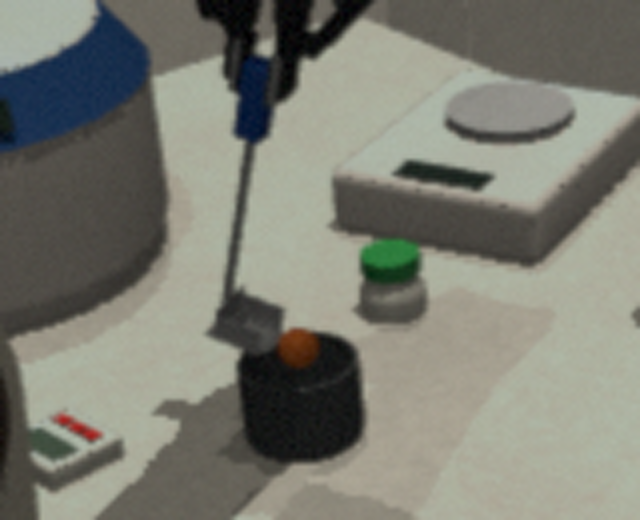

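At 15° the ball has already rolled over the lip. The picture catches it at (298,348), inside the cup's mouth. I'll hold still, then look again.

```bash
python3 -m jog '[[0,0,0,0,0,0],[0,0,-1,0,0,0],[0,0,-3,0,0,0],[0,0,-5,0,0,0],[0,0,-5,0,0,0]]'; python3 - <<'E'
from h import *
st()
s=snap('side','pics/s14.png');t=snap('top','pics/t14.png')
i=cv2.imread('pics/s14.png')[160:260,150:270];a=cv2.resize(i,None,fx=4,fy=4,interpolation=2)
j=cv2.imread('pics/t14.png')[230:330,140:260];b=cv2.resize(j,None,fx=3,fy=4*1.,interpolation=2)
cv2.imwrite('pics/s14z.png',np.hstack([cv2.resize(i,(400,333)),cv2.resize(j,(400,333))]))
m=mask(t["pixels"],(3,120,50),(18,255,255),(160,250,70,60));
if m.any(): print("ball top px",cen(big(m)),onz(t,*cen(big(m)),.019),CUP)
E
```

```text
clock: 19.9
tcp_pos: [0.4442, 0.3162, 0.286]
ee_rot: [-0.24, 0.962, 0.127, -0.028]
wrist_force: [0.6, 0.7, -2.0]
gripper_width: 0.0188
t19.90 [0.4442 0.3162 0.286 ] yaw 118.12 tz [-0.116  0.231 -0.966] F [ 0.6  0.7 -2. ] w 0.0188 q [-0.34  0.22 -0.17  1.76 -0.24  1.17  1.65]
```

View pics/s14z.png

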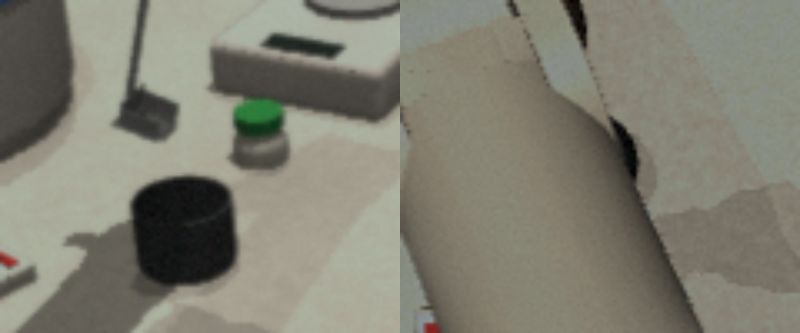

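```bash
python3 - <<'E'
from h import *
smooth((np.array([.493,-.2983,.30]),tool(19.9)[0]),17)
E
```

```text
[0.24,-0.54,-0.16,0.1,-0.1,1.0]
[0.94,-2.07,-0.62,0.4,-0.5,3.7]
[2.02,-4.47,-1.34,0.9,-1.0,8.0]
[3.42,-7.59,-2.27,1.6,-1.8,13.7]
[5.10,-11.31,-3.39,2.3,-2.7,20.4]
[6.99,-15.49,-4.64,3.2,-3.6,27.9]
[9.02,-20.01,-5.99,4.1,-4.7,36.0]
[11.15,-24.72,-7.40,5.1,-5.8,44.5]
[13.30,-29.50,-8.83,6.1,-6.9,53.1]
[15.42,-34.21,-10.24,7.1,-8.0,61.6]
[17.46,-38.72,-11.59,8.0,-9.1,69.7]
[19.34,-42.90,-12.84,8.9,-10.1,77.2]
[21.02,-46.62,-13.95,9.6,-10.9,83.9]
[22.43,-49.75,-14.89,10.3,-11.7,89.5]
[23.51,-52.14,-15.61,10.8,-12.2,93.8]
[24.20,-53.67,-16.07,11.1,-12.6,96.6]
[24.44,-54.22,-16.23,11.2,-12.7,97.6]
```

```bash
python3 -m jog '[[0.2,-0.5,-0.2,0.1,-0.1,1],[0.9,-2.1,-0.6,0.4,-0.5,3.7],[2,-4.5,-1.3,0.9,-1,8],[3.4,-7.6,-2.3,1.6,-1.8,13.7],[5.1,-11.3,-3.4,2.3,-2.7,20.4],[7,-15.5,-4.6,3.2,-3.6,27.9],[9,-20,-6,4.1,-4.7,36],[11.2,-24.7,-7.4,5.1,-5.8,44.5],[13.3,-29.5,-8.8,6.1,-6.9,53.1],[15.4,-34.2,-10.2,7.1,-8,61.6],[17.5,-38.7,-11.6,8,-9.1,69.7],[19.3,-42.9,-12.8,8.9,-10.1,77.2],[21,-46.6,-14,9.6,-10.9,83.9],[22.4,-49.8,-14.9,10.3,-11.7,89.5],[23.5,-52.1,-15.6,10.8,-12.2,93.8],[24.2,-53.7,-16.1,11.1,-12.6,96.6],[24.4,-54.2,-16.2,11.2,-12.7,97.6],[24.4,-54.2,-16.2,11.2,-12.7,97.6],[24.4,-54.2,-16.2,11.2,-12.7,97.6],[24.4,-54.2,-16.2,11.2,-12.7,97.6]]'; python3 - <<'E'
from h import *
st(); A=tool(19.9)[0]; rows([([.493,-.2983,.30],A),([.493,-.2983,.225],A)])
s=snap('side','pics/s15.png');t=snap('top','pics/t15.png')
i=cv2.imread('pics/s15.png')[190:260,170:240]
j=cv2.imread('pics/t15.png')[250:310,160:230]
k=s["pixels"][240:360,340:460]
cv2.imwrite('pics/s15z.png',np.hstack([cv2.resize(q,(266,266)) for q in (i,j,k)]))
m=mask(t["pixels"],(3,120,50),(18,255,255),(160,250,70,60));
if m.any(): print("ball top px",cen(big(m)),onz(t,*cen(big(m)),.019),CUP)
E
```

```text
clock: 22.5
tcp_pos: [0.4935, -0.2973, 0.2997]
ee_rot: [0.574, 0.819, 0.0, -0.0]
wrist_force: [-0.7, -0.4, -1.6]
gripper_width: 0.019
t22.50 [ 0.4935 -0.2973  0.2997] yaw 19.93 tz [-0.     0.001 -1.   ] F [-0.7 -0.4 -1.6] w 0.019 q [ 0.17  0.27  0.4   1.65 -0.11  1.24  0.94]
[-0.08,-0.08,-0.03,-0.0,-0.0,0.0]
[-0.09,-0.08,7.47,-0.0,-0.0,0.0]
ball top px (200.97289972899728, 275.4552845528455) [0.45410535 0.29931614 0.019     ] [0.443  0.3143 0.06  ]
```

View pics/s15z.png

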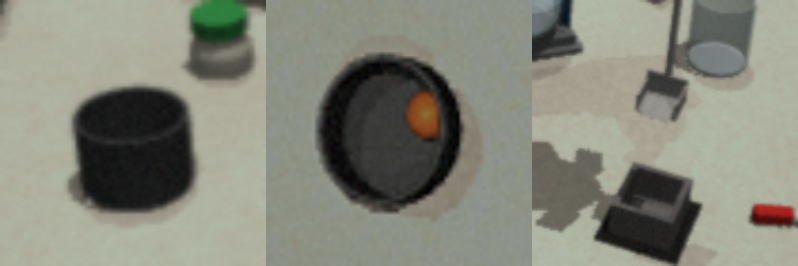

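The ball is in the cup (about 19 mm off the axis), the cup is upright, and the scoop hangs above the stand. Lowering to just over the rim.

```bash
python3 -m jog '[[-0.1,-0.1,2,0,0,0],[-0.1,-0.1,4,0,0,0],[-0.1,-0.1,6,0,0,0],[-0.1,-0.1,7.5,0,0,0],[-0.1,-0.1,7.5,0,0,0],[-0.1,-0.1,7.5,0,0,0]]'; python3 - <<'E'
from h import *
st(); A=tool(19.9)[0]; rows([([.493,-.2983,.225],A),([.493,-.2983,.165],A)])
s=snap('side','pics/s16.png');t=snap('top','pics/t16.png')
k=s["pixels"][270:360,350:450];j=t["pixels"][230:300,400:480]
cv2.imwrite('pics/s16z.png',np.hstack([cv2.resize(q,(400,360),interpolation=2) for q in (k,j)]))
E
```

```text
clock: 23.35
tcp_pos: [0.493, -0.2997, 0.2254]
ee_rot: [0.575, 0.818, -0.0, 0.0]
wrist_force: [-0.5, 1.2, -1.0]
gripper_width: 0.0188
t23.35 [ 0.493  -0.2997  0.2254] yaw 19.84 tz [ 0. -0. -1.] F [-0.5  1.2 -1. ] w 0.0188 q [ 0.19  0.34  0.39  1.75 -0.14  1.09  0.97]
[0.14,0.05,0.04,0.0,0.0,-0.1]
[0.14,0.04,6.04,0.0,0.0,-0.1]
```

View pics/s16z.png

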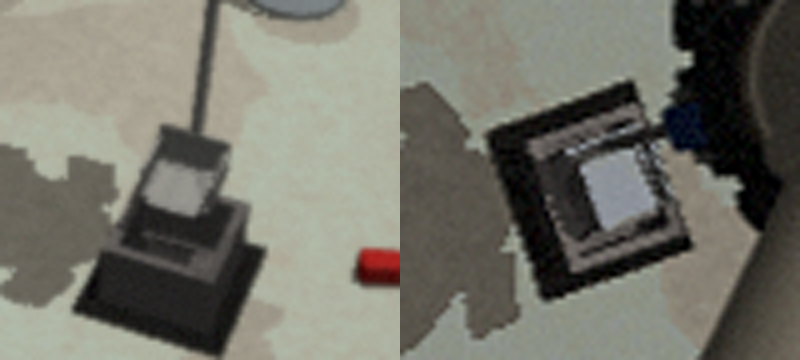

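```bash
python3 -m jog '[[0.1,0,1,0,0,0],[0.1,0,2,0,0,0],[0.1,0,3,0,0,0],[0.1,0,3.5,0,0,0],[0.1,0,3.5,0,0,0]]'; python3 -c "
from h import *
st(); rows([([.493,-.2983,.165],tool(19.9)[0])])"; python3 -m jog '[[0,0,1,0,0,0],[0,0,2,0,0,0],[0,0,2.3,0,0,0],[0,0,2.3,0,0,0]]'; python3 -c "
from h import *
st(); rows([([.493,-.2983,.165],tool(19.9)[0])])"
```

```text
clock: 24.08
tcp_pos: [0.4918, -0.2983, 0.189]
ee_rot: [0.575, 0.818, -0.0, -0.001]
wrist_force: [-0.2, 0.0, -1.1]
gripper_width: 0.0189
t24.07 [ 0.4918 -0.2983  0.189 ] yaw 19.84 tz [-0.002  0.001 -1.   ] F [-0.2  0.  -1.1] w 0.0189 q [ 0.2   0.37  0.38  1.78 -0.16  1.02  0.98]
[-0.04,0.11,2.40,-0.1,-0.1,-0.1]
clock: 24.58
tcp_pos: [0.492, -0.2984, 0.1663]
ee_rot: [0.575, 0.818, -0.0, -0.001]
wrist_force: [0.7, -0.3, -2.0]
gripper_width: 0.0189
t24.57 [ 0.492  -0.2984  0.1663] yaw 19.84 tz [-0.001  0.    -1.   ] F [ 0.7 -0.3 -2. ] w 0.0189 q [ 0.2   0.4   0.37  1.81 -0.17  0.97  0.99]
[-0.03,0.10,0.13,-0.1,-0.1,-0.1]
```

```bash
python3 -m jog '[[0,0.1,0.15,0,0,0],[0,0.1,0.2,0,0,0],[0,0.1,0.2,0,0,0]]'; python3 -c "
from h import *
st()";python3 -m jog '[[0,0,0.1,0,0,0],[0,0,0.15,0,0,0]]'; python3 -c "
from h import *
st()"
```

```text
clock: 24.95
tcp_pos: [0.4936, -0.2982, 0.1651]
ee_rot: [0.575, 0.818, 0.0, 0.0]
wrist_force: [0.1, 0.0, 1.3]
gripper_width: 0.019
t24.95 [ 0.4936 -0.2982  0.1651] yaw 19.85 tz [ 0. -0. -1.] F [0.1 0.  1.3] w 0.019 q [ 0.2   0.4   0.37  1.8  -0.17  0.97  0.99]
clock: 25.2
tcp_pos: [0.4941, -0.2987, 0.1651]
ee_rot: [0.575, 0.818, 0.0, 0.001]
wrist_force: [-1.4, 1.8, 11.7]
gripper_width: 0.019
t25.20 [ 0.4941 -0.2987  0.1651] yaw 19.84 tz [ 0.002 -0.001 -1.   ] F [-1.4  1.8 11.7] w 0.019 q [ 0.2   0.4   0.37  1.8  -0.17  0.97  0.99]
```

Seated at the same height as at the start. Unloading, then releasing.

```bash
python3 -m jog '[[0,0,-0.2,0,0,0],[0,0,-0.2,0,0,0]]'; python3 -m jog '[[0,0,0,0,0,0],[0,0,0,0,0,0],[0,0,0,0,0,0],[0,0,0,0,0,0],[0,0,0,0,0,0],[0,0,0,0,0,0]]' 0; python3 -c "
from h import *
st(); snap('side','pics/s17.png')"
```

```text
clock: 25.45
tcp_pos: [0.493, -0.2981, 0.1651]
ee_rot: [0.575, 0.818, -0.0, -0.0]
wrist_force: [-0.3, 0.4, 2.9]
gripper_width: 0.0192
clock: 26.2
tcp_pos: [0.4931, -0.2981, 0.1652]
ee_rot: [0.575, 0.818, -0.0, -0.0]
wrist_force: [-0.1, 0.0, -0.4]
gripper_width: 0.0853
t26.20 [ 0.4931 -0.2981  0.1652] yaw 19.84 tz [-0.001  0.    -1.   ] F [-0.1  0.  -0.4] w 0.0853 q [ 0.2   0.4   0.37  1.81 -0.17  0.97  0.99]
```

View pics/s17.png

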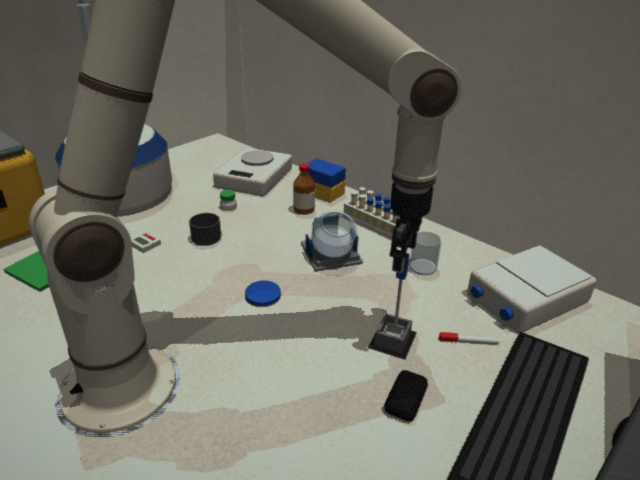

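The scoop stands upright in its stand at (393,330) with the jaws open around the grip. Retreating straight up, then aside for a final look.

```bash
python3 -m jog '[[0,0,-1.5,0,0,0],[0,0,-4,0,0,0],[0,0,-8,0,0,0],[0,0,-12,0,0,0],[0,0,-16,0,0,0],[4,0,-18,0,0,0],[9,0,-18,0,0,0],[14,-2,-18,0,0,0],[19,-4,-18,0,0,0],[19,-4,-18,0,0,0],[19,-4,-18,0,0,0]]'; python3 - <<'E'
from h import *
st()
s=snap('side','pics/s18.png');t=snap('top','pics/t18.png')
a0=cv2.imread('pics/side0.png');b0=cv2.imread('pics/top0.png')
r=[(a0,s["pixels"],350,240,100,120),(b0,t["pixels"],405,230,70,70),(b0,t["pixels"],160,250,70,60)]
cv2.imwrite('pics/s18z.png',np.vstack([np.hstack([cv2.resize(im[y:y+h,x:x+w],(266,266),interpolation=2) for im,x,y,w,h in [(q[k],*q[2:]) for q in r]]) for k in (0,1)]))
m=mask(t["pixels"],(3,120,50),(18,255,255),(160,250,70,60));
if m.any(): print("ball",cen(big(m)),onz(t,*cen(big(m)),.019),CUP)
g=cv2.cvtColor(t["pixels"],cv2.COLOR_BGR2GRAY);mm=(g<70).astype(np.uint8)*255;k=np.zeros_like(mm);k[255:305,165:220]=255
print("cup",cv2.fitEllipse(big(mm&k)))
BL=((100,120,30),(125,255,255))
gt=big(mask(t["pixels"],*BL,(435,235,40,40)));gs=big(mask(s["pixels"],*BL,(390,245,30,40)));print("grip",cen(gt),cen(gs),tri(t,cen(gt),s,cen(gs)))
E
```

```text
clock: 27.62
tcp_pos: [0.3918, -0.1337, 0.3465]
ee_rot: [0.575, 0.818, 0.0, 0.001]
wrist_force: [0.9, 0.2, -0.1]
gripper_width: 0.0855
t27.62 [ 0.3918 -0.1337  0.3465] yaw 19.82 tz [ 0.002 -0.    -1.   ] F [ 0.9  0.2 -0.1] w 0.0855 q [-0.04 -0.1   0.28  1.93  0.03  1.31  0.58]
ball (200.99728997289972, 275.479674796748) [0.45404326 0.29925328 0.019     ] [0.443  0.3143 0.06  ]
cup ((192.26101684570312, 279.21453857421875), (34.00770568847656, 36.58625030517578), 87.02682495117188)
grip (452.45591397849455, 254.86236559139783) (402.2861869313482, 264.90653432588914) (array([ 0.49218927, -0.298284  ,  0.18285999]), np.float64(0.0030119531306557995))
```

View pics/s18z.png

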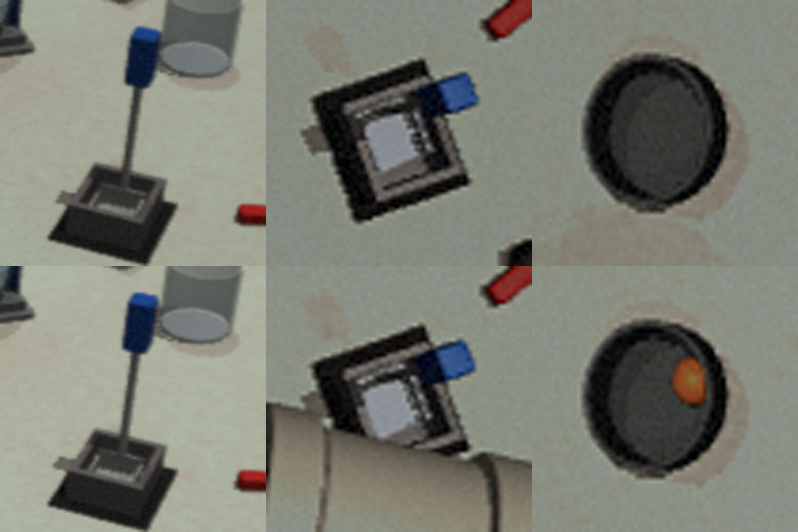

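View pics/t18.png

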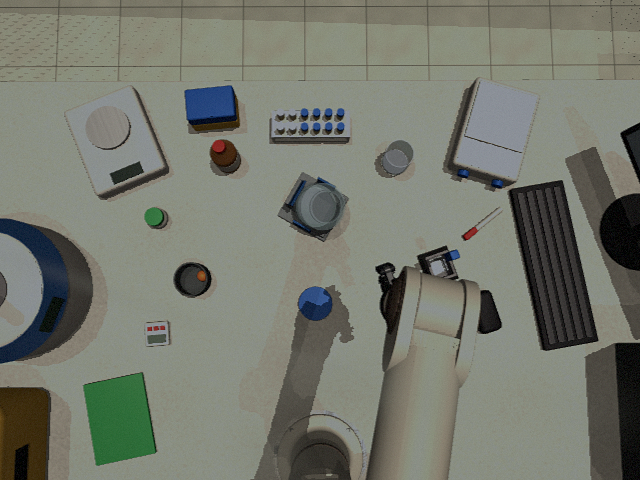

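The scoop, cup and bystanders match the first pictures to within about a pixel, and the ball lies in the cup. Handing in.

```bash
python3 -c "
from bench import sign_off
print(sign_off())"
```

```text
the job is handed in; nothing more can be done
None
```

I scooped the ball out of the leaning jar, tipped it into the grinding cup and put the scoop back upright in its stand. I handed in at about 28 s of the 72 s allowed. No verdict is reported.

**Last checks:**
- **Ball:** it lies in the upright cup about 19 mm from the axis (limit 30 mm).
- **Cup:** it is within about 0.2 px of where it started.
- **Scoop:** it is back at its starting height, and its grip is within about 2 px (5 mm or less) of its starting place in the pictures. It looks upright, and the robot is clear of it.
- **Bystanders:** those in view look unmoved. The mouse was partly hidden by the arm in the last top picture, and the picture before it showed it in place.

**What disagreed:**
- **Jar floor:** it was about 6 mm farther along the jar's axis than my camera estimate. The scoop touched it with about 25 N before I corrected.
- **Tipping:** the ball rolled out at about 15 degrees of tilt, earlier than the 20 to 45 degrees given. The scoop's edge was already about 12 mm above the rim, so the ball still dropped into the cup.

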